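# Fill the chocolate box with tongs

## Task

Swing the box's clear lid up and over until it stays open on its own. Then take the tongs from their holder and use them to put every loose chocolate upright into an empty cell of the box, one to a cell, never touching a chocolate with the gripper itself and leaving those already in the box in their cells. When all are in, stand the tongs back in their holder, tips down and fully home, and shut the lid; leave the other things on the counter where they are.

Things in the scene. Friction and masses are not known exactly. Their poses are not given: they have to be found in the camera images.
- case: gold chocolate box fixed to the counter, 106 x 160 mm (its x by y), 38 mm high with 5 mm walls; origin under its centre. Inside a 6 mm floor carries six open cells, two along x by three along y, 48 x 50 mm each, parted by ribs 3 mm thick and 6 mm high
- lid (a joint): clear lid of the box (106 x 160 x 5 mm panel, 0.2 kg), hinged along the outer top edge of the box's +x wall (box x = 53 mm, z = 38 mm), softly damped, no spring. 0 = shut, grows as it swings up and over to its stop at 1.9 rad; its balance point is about 1.5 rad: short of that it falls shut, beyond it falls open against the stop and stays
- lid_handle (a point): middle of the lid's brass handle bar: round, 8 mm thick, 70 mm long, parallel to the hinge (lid y), carried on two posts; with the lid shut it is 96 mm from the hinge towards the box's -x rim, its axis 41 mm above the hinge and 36 mm above the panel's outer face; the panel reaches 10 mm beyond it
- holder: dark wooden tongs holder fixed to the counter, 44 x 78 mm (x by y), 60 mm high, with an open well 24 x 58 mm (x by y) down to a 5 mm floor; origin under its centre
- tongs: steel parallel tongs standing tips down in the holder, 142 mm tall, 0.12 kg. z up the tongs, y the line along which the jaws close; origin midway between the open jaws, at the tips' lower edge. Each jaw: flat plate 16 mm wide (x), 3 mm thick, 20 mm tall. Black grip plates, 20 mm wide, lie 90 to 130 mm above the tips, 50 mm over their backs when open: squeeze these from above
- tongs_jaw (a joint): how far the tongs are squeezed: 0 = open (42 mm between the jaws, 48 mm over their backs), 0.026 m = shut to 16 mm. A spring presses the jaws open (4 N when open, 200 N/m more). The +y jaw is tongs itself, the other slides: the middle between the jaws lies at tongs y = half this value
- cell0 (a point): centre of cell 0's floor in the box (box axes)
- cell1 (a point): centre of cell 1's floor in the box (box axes)
- cell2 (a point): centre of cell 2's floor in the box (box axes)
- cell3 (a point): centre of cell 3's floor in the box (box axes)
- cell4 (a point): centre of cell 4's floor in the box (box axes)
- cell5 (a point): centre of cell 5's floor in the box (box axes)
- choc0: loose chocolate waiting on the counter: upright round, 30 mm across with straight sides from 3 to 17 mm height, domed top at 26 mm, 20 g; origin at the centre of its underside. May be absent (None)
- choc1: loose chocolate waiting on the counter: upright round, 30 mm across with straight sides from 3 to 17 mm height, domed top at 26 mm, 20 g; origin at the centre of its underside. May be absent (None)
- choc2: loose chocolate waiting on the counter: upright round, 30 mm across with straight sides from 3 to 17 mm height, domed top at 26 mm, 20 g; origin at the centre of its underside. May be absent (None)
- choc3: loose chocolate waiting on the counter: upright round, 30 mm across with straight sides from 3 to 17 mm height, domed top at 26 mm, 20 g; origin at the centre of its underside. May be absent (None)
- choc4: loose chocolate waiting on the counter: upright round, 30 mm across with straight sides from 3 to 17 mm height, domed top at 26 mm, 20 g; origin at the centre of its underside. May be absent (None)
- boxed0: chocolate of the same shape already lying in a cell of the box; to be left there. May be absent (None)
- boxed1: chocolate of the same shape already lying in a cell of the box; to be left there. May be absent (None)
- boxed2: chocolate of the same shape already lying in a cell of the box; to be left there. May be absent (None)
- pumpkin_gold: gold ornamental pumpkin, 68 mm across, 60 mm tall; bystander, origin under its centre
- pumpkin_dark: dark ornamental pumpkin, 78 mm across, 69 mm tall; bystander, origin under its centre
- ribbon: purple ribbon spool lying flat, 56 mm across, 28 mm tall; bystander, origin under its centre
- sprinkles: small jar, 44 mm across, 60 mm tall; bystander, origin under its centre
Things that resemble listed ones, but are neither listed nor needed, are in the scene too. Of the things that look like the case, take the one that is farthest to the robot's left at the start.

How it is judged:
By the outcome, as a careful person would: the job done as asked, in the order asked, and still so for the second after the job is handed in, with the robot touching nothing.
Of choc0, choc1, choc2, choc3, choc4 only 3 to 5 are there at a start; the rules pass over those that are not, and their reading is None.
Of boxed0, boxed1, boxed2 only 1 to 1 are there at a start; the rules pass over those that are not, and their reading is None.
At some moment in a run one of choc0, choc1, choc2, choc3, choc4 may be knocked a few centimetres aside while the robot is not near it.
It also fails if it takes over 210 s, if anything falls off the work surface, if the arm or the gripper's body presses on something with over 40 N, if the wrist force passes 120 N, or if a joint passes its speed limit or range.

## Robot

A 7-joint arm with a two-finger parallel gripper is mounted at the origin on the work surface. World frame = base frame: x ahead of the robot, y to its left, z up, the work surface at z = 0. Lengths are in m, angles in degrees, forces in N, time in s.
With the tool pointing down it reaches from about 0.425 to 0.875 m from the base axis. Payload 4.7 kg.
Tool frame: the origin (TCP) lies between the finger pads; the fingertips stand env.finger_overhang ahead of it and the grasp point (between the pads) lies 5 mm behind it (env.finger_overhang is the distance from the TCP to the fingertips, in m); z points along the fingers, y is the line along which they close (so a half turn about z gives the same grasp; the last joint's range is limited). The gripper opens to 87 mm and grips with 3 to 60 N. Pads are 19 mm wide; open, the fingers measure 117 mm over their backs; the gripper's body (75 mm by 190 mm) begins 51 mm behind the grasp point.
Start: joints at [70.021, 18.392, -4.016, 83.108, 1.295, 78.541, -3.26], TCP at [0.231, -0.608, 0.237] pointing down, gripper open.
Joint ranges: [-163.93, 163.93], [-17.29, 119.83], [-79.2, 71.16], [3.27, 140.29], [-89.18, 269.18], [5.43, 117.66], [-154.24, 154.24]. Speed limits (degrees/s): [147.25, 147.25, 180, 180, 180, 180, 180].

## Interface

Orientations are given as [roll, pitch, yaw] about the fixed x, y, z axes, in that order (R = Rz(yaw) Ry(pitch) Rx(roll)).
In Python, from cell import telemetry, eyes, env, models gives the robot as it stands. The module is installed in compiled form; this text tells all that it offers.
- The arm moves only by the tool drive_tool, never from a script. Its arguments are lists of equal length, an entry for each row: "angular": the turn, a rotation vector about the tool's x, y, z in rad, a list of three; "delta_pos": the shift along the tool's x, y, z in cm, a list of three; "gripper": the finger opening in cm, from 0 to 8.7. A call has 1 to 20 rows; each row shifts and turns the commanded pose from where the row before left it, along the tool's axes as they then stand; what a row does not reach is not made up. A row lasts 1/10 s, in which the tool goes at most 50 mm and 8.59 degrees, less where a joint would pass 70% of its speed; a pose out of reach is approached as far as the arm can. A call with a gripper value outside its range is refused whole. The fingers move at their own pace and stop on an object; "squeeze" is the grip in N (left out, the last holds). Time passes only in rows, so rows that do not move let the fingers close. It gives the time, the measured TCP pose, the force, the opening and the grip force at its end, in the units of the state.
- telemetry.get_obs(): the state, without advancing time (a new reading comes with each control period).
- eyes.read_camera(name): name is "scene" or "top"; returns a dict with "pixels" (480x640x3 uint8, red, green, blue), "mtx" (3x3 intrinsics, pixels), "D" ([k1, k2, p1, p2, k3] as OpenCV has them; the pictures are not rectified), "origin" and "orientation" of the camera in the world. Camera axes: x right, y down, z forward; pixel columns grow to the right and rows downward; lengths in m; the calibration is good to about 2 mm. A picture is of the moment at which its call begins. There is no depth.
- env.sign_off(): hands the job in; it is judged then, once.
Trained networks look in a picture, given as the dict that the camera call returned (one of the last four; its "shot" number tells which), for a name from the list of things; names that differ only in an ending like _2 or _b are one class to them, and where a whole thing is asked for, a point or a joint stands for the part that bears it (a point fixed in the world has none). Each returns a list of dicts, best first, with "p" (0 to 1); they miss things now and then, are a little off and sometimes report something else, mostly with a low value. They report only what shows in the picture. A call takes as long as a camera call. They do not tell look-alikes from the thing itself.
- models.search_frame(picture, target): "centre" ([column, row] in pixels, amid what is visible of it).
- models.cut_out(picture, target): "pixels" (480x640 bool, what is visible of it) and "centre" ([column, row] in pixels, amid what is visible of it).
The state is a dict: "time_s": time; "qpos": joint angles; "joint_velocities": joint speeds; "effort": joint torques, N m; "tool_pos": TCP position; "tool_rot": TCP orientation; "force": force on the tool from outside, world axes, zero at the start; "wrist_torque": the same for the moment, N m; "grip_width": finger opening in m; "grasp_force": force on a finger pad.
Only numpy, scipy, OpenCV 4.12 (cv2) and the standard library are available. Lean on these libraries where they do the work, as an engineer would, in place of code of your own. Each camera call takes 0.05 s, during which the arm holds its last target. There are 200 camera calls.

## Working session

There is one attempt and no reset: what is moved stays moved. The work goes in short steps, Python scripts to look and compute and a tool call to move; the robot and the scene stay as the last step left them, time stands still between calls to the robot, and variables do not carry over. Pictures are saved under pics/ and viewed, at most 15 in all, crops included, and the job is handed in when it is done.

Besides the shell and the picture viewer there is one more tool, called after "Call:" by a JSON object that holds its "api" and its "payload". drive_tool: Moves the arm, as the interface text tells. Its arguments: {"type":"object","properties":{"angular":{"type":"array","items":{"type":"array","items":{"type":"number"}}},"delta_pos":{"type":"array","items":{"type":"array","items":{"type":"number"}}},"gripper":{"type":"array","items":{"type":"number"}},"squeeze":{"type":"number"}},"required":["angular","delta_pos","gripper"]}

```bash
mkdir -p pics
cat > h.py <<'E'
import numpy as np, cv2
from cell import telemetry, eyes, env, models
from scipy.spatial.transform import Rotation as R
def rot(o):
    o=np.array(o)
    if o.shape==(3,3): return o
    if o.size==4: return R.from_quat(o).as_matrix()
    return R.from_euler('xyz',o,degrees=True).as_matrix()
def ray(pic,px):
    u=cv2.undistortPoints(np.array([[px]],float),np.array(pic['mtx']),np.array(pic['D']))[0,0]
    return np.array(pic['origin']),rot(pic['orientation'])@np.array([u[0],u[1],1])
def onz(pic,px,z):
    o,d=ray(pic,px); return (o+d*(z-o[2])/d[2])
def proj(pic,P):
    Rm=rot(pic['orientation']); t=-Rm.T@np.array(pic['origin'])
    return cv2.projectPoints(np.atleast_2d(np.array(P,float)),cv2.Rodrigues(Rm.T)[0],t,np.array(pic['mtx']),np.array(pic['D']))[0][:,0]
def save(pic,name): cv2.imwrite('pics/'+name,np.array(pic['pixels'])[:,:,::-1])
E
python3 - <<'E'
from h import *
print(telemetry.get_obs(), env.finger_overhang)
for n in ('top','scene'):
    p=eyes.read_camera(n); save(p,n+'0.png'); print(n,p['origin'],p['orientation'],p['mtx'],p['D'])
    for t,z in (('case',.038),('lid_handle',.079),('holder',.06),('tongs',.14),('choc0',.013),('boxed0',.02),('pumpkin_gold',.03),('pumpkin_dark',.035),('ribbon',.028),('sprinkles',.06)):
        for r in models.search_frame(p,t): print(t,round(r['p'],2),np.round(r['centre']),onz(p,r['centre'],z).round(3))
E
```

```text
{'time_s': 0.0, 'qpos': array([70.02153559, 18.44099459, -4.01635554, 83.17495582,  1.29661079,
       78.53925887, -3.25986182]), 'joint_velocities': array([ 0.04356509,  0.00043705, -0.1045594 , -0.15507269, -0.01806712,
        0.08407168,  0.02316919]), 'effort': array([-3.88403450e-04, -4.91290784e+01, -4.04214514e-01, -3.12531745e+01,
       -6.38861535e-02,  4.37074690e-02,  1.57097834e-04]), 'tool_pos': array([ 0.23044364, -0.60722431,  0.23543919]), 'tool_rot': array([-1.79890125e+02,  6.96644635e-03,  2.07894638e+01]), 'force': array([-0.51355456,  0.31167921,  0.00692375]), 'wrist_torque': array([-0.02844467, -0.01282848, -0.06287517]), 'grasp_force': 0.0, 'grip_width': 0.08684904168586967} 0.014
top [0.45076076 0.00697371 1.07746784] [-173.84430766   -1.51184454  -88.91954764] [[516.72597023   0.         316.60557713]
 [  0.         516.72597023 240.91313598]
 [  0.           0.           1.        ]] [0.0212065 0.        0.        0.        0.       ]
case 0.92 [190. 260.] [0.519 0.234 0.038]
case 0.76 [432. 345.] [ 0.36  -0.252  0.038]
case 0.72 [280. 350.] [0.345 0.05 
[... 1268 characters left out ...]
38]
lid_handle 0.97 [451. 264.] [0.569 0.231 0.079]
lid_handle 0.9 [356. 199.] [0.407 0.053 0.079]
lid_handle 0.7 [220. 184.] [ 0.4   -0.236  0.079]
lid_handle 0.47 [452. 274.] [0.592 0.231 0.079]
holder 0.7 [161. 255.] [ 0.613 -0.271  0.06 ]
holder 0.67 [447. 273.] [0.571 0.228 0.06 ]
tongs 0.27 [153. 326.] [ 0.822 -0.158  0.14 ]
choc0 0.64 [263. 234.] [ 0.47  -0.127  0.013]
choc0 0.57 [238. 286.] [ 0.62  -0.131  0.013]
choc0 0.5 [269. 273.] [ 0.577 -0.084  0.013]
choc0 0.16 [450. 274.] [0.522 0.243 0.013]
boxed0 0.49 [330. 339.] [0.71  0.052 0.02 ]
pumpkin_gold 0.72 [332. 338.] [0.715 0.055 0.03 ]
ribbon 0.83 [355. 281.] [0.585 0.075 0.028]
sprinkles 0.81 [241. 342.] [ 0.768 -0.069  0.06 ]
```

View pics/top0.png

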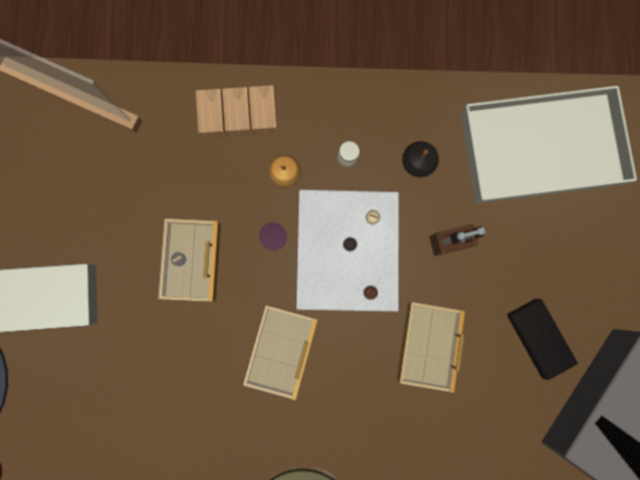

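View pics/scene0.png

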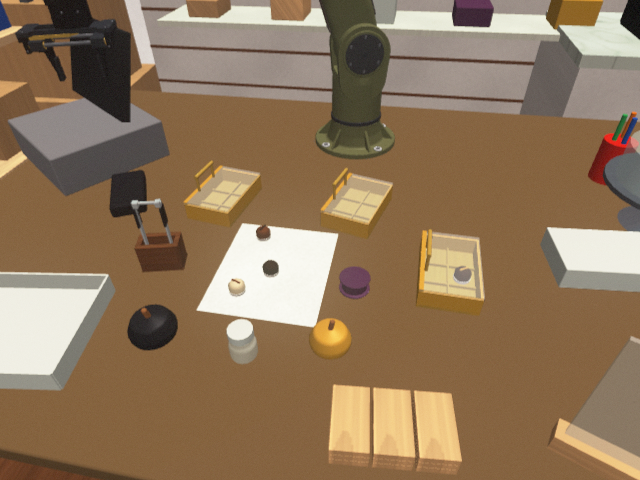

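The top view shows the target case at about (189,260), handle on its right (world −y) and hinge on the left (+y). It holds one boxed chocolate at (178,259). Three loose chocolates sit at (373,217), (350,244) and (371,292), and the holder with tongs is at (455,240). I'll refine the poses by fitting silhouettes in both views.

```bash
cat >> h.py <<'E'
from scipy.optimize import minimize
def box(x,y,z0,z1,cx=0,cy=0): return np.array([[cx+a*x/2,cy+b*y/2,c] for a in(-1,1) for b in(-1,1) for c in(z0,z1)])
def rev(prof): return np.array([[r*np.cos(a),r*np.sin(a),z] for r,z in prof for a in np.linspace(0,2*np.pi,25)[:-1]])
CHOC=rev([(.0125,0),(.015,.003),(.015,.017),(.011,.022),(.004,.026)])
CASE=box(.106,.160,0,.043); HOLD=box(.044,.078,0,.06)
def fit(obs,parts,x0,z=0,yaw=True):
    """obs: list of (pic,mask). parts: list of convex point sets. x0: x,y[,yaw deg]"""
    S=4
    def model(pic,x):
        a=np.radians(x[2]) if yaw else 0; c,s=np.cos(a),np.sin(a)
        im=np.zeros((480*S,640*S),np.uint8)
        for P in parts:
            W=P@np.array([[c,s,0],[-s,c,0],[0,0,1]])+[x[0],x[1],z]
            q=((proj(pic,W)+.5)*S-.5).astype(np.float32)
            cv2.fillConvexPoly(im,np.round(cv2.convexHull(q)*16).astype(int),1,shift=4)
        return im
    big=[cv2.resize(m.astype(np.float32),None,fx=S,fy=S,interpolation=cv2.INTER_LINEAR)>.5 for _,m in obs]
    def cost(x):
        return sum(1-(lambda i:(i&b).sum()/max(1,(i|b).sum()))(model(p,x)>0) for (p,_),b in zip(obs,big))
    n=3 if yaw else 2
    sim=np.vstack([x0[:n]]+[np.array(x0[:n])+d for d in (np.diag([.008,.008,6])[:n,:n])])
    r=minimize(cost,x0[:n],method='Nelder-Mead',options=dict(initial_simplex=sim,xatol=1e-4,fatol=1e-4))
    return r.x,r.fun/len(obs)
def mask(pic,name,px,tol=25):
    for r in models.cut_out(pic,name):
        if np.hypot(*(np.array(r['centre'])-px))<tol: return np.array(r['pixels'])
E
python3 - <<'E'
from h import *
ps={n:eyes.read_camera(n) for n in('top','scene')}
def do(lbl,name,parts,c,x0,yaw=True):
    for sel in (('top',),('scene',),('top','scene')):
        obs=[(ps[n],mask(ps[n],name,c[n])) for n in sel]; obs=[o for o in obs if o[1] is not None]
        if obs: x,f=fit(obs,parts,x0,yaw=yaw); print(lbl,sel,x.round(4),round(f,3),[int(o[1].sum()) for o in obs])
do('case','case',[CASE],dict(top=(190,260),scene=(452,271)),[.52,.234,90])
do('hold','holder',[HOLD],dict(top=(450,244),scene=(161,255)),[.565,-.28,10])
for l,t,s,x in (('A',(374,217),(238,286),(.62,-.138)),('B',(350,244),(269,273),(.562,-.088)),('C',(370,294),(263,234),(.46,-.13))):
    do(l,'choc0',[CHOC],dict(top=t,scene=s),x,False)
o={}
for n,(cx,cy) in dict(top=(190,260)).items(): pass
im=lambda n,r:cv2.resize(ps[n]['pixels'][r[1]:r[1]+75,r[0]:r[0]+100,::-1],(400,300),interpolation=cv2.INTER_CUBIC)
cv2.imwrite('pics/crops.png',np.vstack([np.hstack([im('top',(140,222)),im('top',(405,200))]),np.hstack([im('scene',(402,232)),im('scene',(110,195))])]))
E
```

```text
case ('top',) [ 0.5209  0.2374 88.7974] 0.019 [4612]
case ('scene',) [ 0.5217  0.2383 88.8711] 0.032 [5152]
case ('top', 'scene') [ 0.5212  0.2377 88.8618] 0.027 [4612, 5152]
hold ('top',) [ 0.5731 -0.2974 15.6903] 0.282 [771]
hold ('scene',) [ 0.5739 -0.2964 16.1131] 0.066 [1768]
hold ('top', 'scene') [ 0.5731 -0.2968 15.7132] 0.177 [771, 1768]
A ('top',) [ 0.6195 -0.1335] 0.08 [196]
A ('scene',) [ 0.6201 -0.1335] 0.091 [287]
A ('top', 'scene') [ 0.6196 -0.1337] 0.09 [196, 287]
B ('top',) [ 0.5631 -0.087 ] 0.115 [159]
B ('scene',) [ 0.5636 -0.0861] 0.048 [234]
B ('top', 'scene') [ 0.5632 -0.0866] 0.091 [159, 234]
C ('top',) [ 0.4631 -0.1309] 0.068 [176]
C ('scene',) [ 0.4645 -0.1294] 0.067 [193]
C ('top', 'scene') [ 0.4633 -0.1303] 0.092 [176, 193]
```

View pics/crops.png

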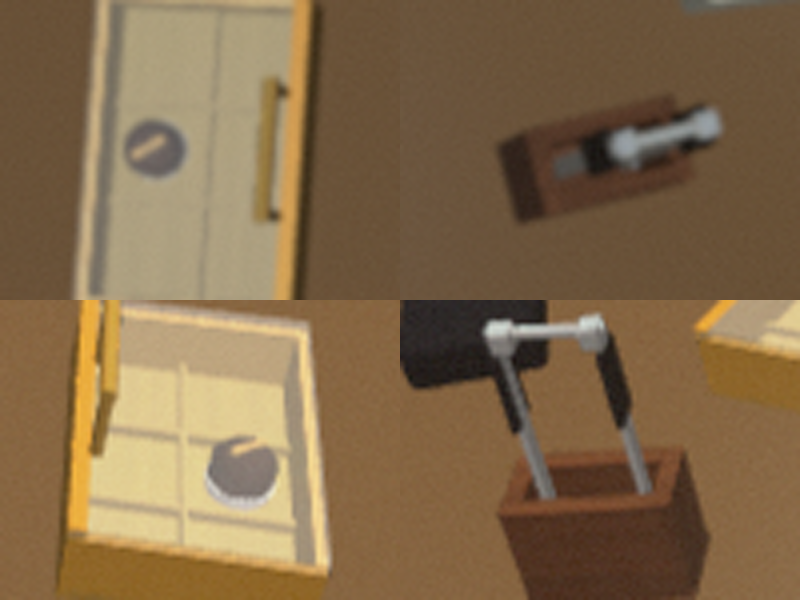

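Call:
{"api": "drive_tool", "payload": {"angular": [[0, 0, 0.128], [0, 0, 0.128], [0, 0, 0.127], [0, 0, 0], [0, 0, 0], [0, 0, 0], [0, 0, 0], [0, 0, 0], [0, 0, 0], [0, 0, 0], [0, 0, 0], [0, 0, 0], [0, 0, 0], [0, 0, 0], [0, 0, 0], [0, 0, 0], [0, 0, 0], [0, 0, 0], [0, 0, 0], [0, 0, 0]], "delta_pos": [[0, 0, 0], [0, 0, 0], [0, 0, 0], [2.9, -2.6, 0], [2.9, -2.6, 0], [2.9, -2.6, 0], [2.9, -2.6, 0], [2.9, -2.6, 0], [2.9, -2.6, 0], [2.9, -2.6, 0], [2.9, -2.6, 0], [2.9, -2.6, 0], [2.9, -2.6, 0], [0, -4, 0], [0, -4, 0], [0, -4, 0], [0, -4, 0], [0, -4, 0], [0, -4, 0], [0, -4, 0]], "gripper": [8.7, 8.7, 8.7, 8.7, 8.7, 8.7, 8.7, 8.7, 8.7, 8.7, 8.7, 8.7, 8.7, 8, 7, 6, 5, 4, 4, 4]}}

```text
time_s: 4.2
tool_pos: [0.5314, -0.0721, 0.2368]
tool_rot: [180.0, -0.0, -1.2]
force: [0.3, -0.2, -0.4]
grip_width: 0.0433
grasp_force: 0.0
```

```bash
cat >> h.py <<'E'
def st():
    o=telemetry.get_obs(); print('t',round(o['time_s'],2),'pos',o['tool_pos'].round(4),'rot',o['tool_rot'].round(2),'F',o['force'].round(1),'w',round(o['grip_width'],4),'g',round(o['grasp_force'],1),'q7',o['qpos'][6].round(1)); return o
def to(x,y,z,yaw=None,o=None):
    "total tool-frame cm shift (after turning), and turn about tool z in rad"
    o=telemetry.get_obs(); Rm=R.from_euler('xyz',o['tool_rot'],degrees=True)
    if yaw is not None:
        T=R.from_euler('xyz',[180,0,yaw],degrees=True); w=(Rm.inv()*T).as_rotvec(); Rm=T; print('turn',w.round(4))
    d=Rm.inv().apply(np.array([x,y,z])-o['tool_pos'])*100; print('shift cm',d.round(2))
E
python3 - <<'E'
from h import *
st(); to(.52,.195,.20,-1.14); to(.52,.195,.079-.005,-1.14)
ps={n:eyes.read_camera(n) for n in('top','scene')}
def tri(a,b):
    A=[];B=[]
    for n,px in (('top',a),('scene',b)):
        o,d=ray(ps[n],px); d/=np.linalg.norm(d); M=np.eye(3)-np.outer(d,d); A.append(M);B.append(M@o)
    return np.linalg.lstsq(np.vstack(A),np.hstack(B),rcond=None)[0].round(4)
print(tri((461.2,237),(158,202.5)),tri((481.8,230.5),(134.5,204.5)))
P=proj(ps['top'],[[.520,.195,.079],[.485,.195,.079],[.555,.195,.079]]).round(1);print(P)
for n in ps:
  for r in models.search_frame(ps[n],'lid_handle'): print(n,r['p'],r['centre'],onz(ps[n],r['centre'],.079))
E
```

```text
t 4.2 pos [ 0.5314 -0.0721  0.2368] rot [ 1.7997e+02 -4.0000e-02 -1.1600e+00] F [ 0.3 -0.2 -0.4] w 0.0433 g 0.0 q7 -88.2
turn [ 0.0004 -0.0006 -0.0004]
shift cm [ -1.67 -26.68   3.68]
turn [ 0.0004 -0.0006 -0.0004]
shift cm [ -1.67 -26.68  16.28]
[ 0.5649 -0.2805  0.1396] [ 0.5777 -0.3186  0.1397]
[[205.9 258.7]
 [205.2 276.9]
 [206.7 240.6]]
top 0.87 [185.9, 261.8] [0.51318109 0.23291322 0.079     ]
top 0.79 [447.6, 346.3] [ 0.36189841 -0.27148689  0.079     ]
top 0.65 [279.9, 349.4] [0.35063728 0.04834804 0.079     ]
top 0.53 [457.8, 240.8] [ 0.56517903 -0.29345129  0.079     ]
top 0.35 [188.9, 257.8] [0.52099048 0.2275544  0.079     ]
scene 0.85 [356.3, 195.9] [0.39598479 0.05175756 0.079     ]
scene 0.73 [451.1, 262.7] [0.56462511 0.23091916 0.079     ]
scene 0.63 [219.7, 187.0] [ 0.41190629 -0.23228548  0.079     ]
```

Call:
{"api": "drive_tool", "payload": {"angular": [[0, 0, 0], [0, 0, 0], [0, 0, 0], [0, 0, 0], [0, 0, 0], [0, 0, 0], [0, 0, 0], [0, 0, 0], [0, 0, 0], [0, 0, 0], [0, 0, 0], [0, 0, 0], [0, 0, 0], [0, 0, 0], [0, 0, 0], [0, 0, 0], [0, 0, 0], [0, 0, 0]], "delta_pos": [[-0.2, -3.8, 0], [-0.2, -3.8, 0], [-0.2, -3.8, 0], [-0.2, -3.8, 0], [-0.2, -3.8, 0], [-0.3, -3.8, 0], [-0.3, -3.8, 0], [0, 0, 3], [0, 0, 3], [0, 0, 3], [0, 0, 3], [0, 0, 2], [0, 0, 2], [0, 0, 0], [0, 0, 0], [0, 0, 0], [0, 0, 0], [0, 0, 0]], "gripper": [4, 4, 4, 4, 4, 4, 4, 4, 4, 4, 4, 4, 4, 0, 0, 0, 0, 0], "squeeze": 8}}

```text
time_s: 6.2
tool_pos: [0.5218, 0.1942, 0.0777]
tool_rot: [-179.8, -0.1, -1.2]
force: [1.0, 7.9, -1.9]
grip_width: 0.0081
grasp_force: 3.7
```

Run:
```python
from h import *
o=st()
H=np.array([.5212,.2377])+R.from_euler('z',88.86,degrees=True).apply([.053,0,0])[:2]
print('hinge',H)
# arc in y,z from current grasp point
g=o['tool_pos']-[0,0,-.005]
r=.1044;a0=np.degrees(np.arctan2(g[2]-.038,g[1]-H[1]));print('angle',a0,np.hypot(g[2]-.038,g[1]-H[1]))
prev=None
for th in np.arange(0,106,7):
    a=np.radians(156.9-th);p=np.array([r*np.cos(a),r*np.sin(a)])*100
    if prev is not None: print(th,'tool y',(-(p-prev)[0]).round(2),'z',(-(p-prev)[1]).round(2))
    prev=p
```

```text
t 6.2 pos [0.5218 0.1942 0.0777] rot [-1.7983e+02 -1.5000e-01 -1.1700e+00] F [ 1.   7.9 -1.9] w 0.0081 g 3.7 q7 -123.5
hinge [0.52225446 0.29068951]
angle 155.12735655277726 0.1063317688614943
7 tool y -0.57 z -1.14
14 tool y -0.71 z -1.06
21 tool y -0.83 z -0.97
28 tool y -0.94 z -0.86
35 tool y -1.04 z -0.74
42 tool y -1.12 z -0.61
49 tool y -1.19 z -0.47
56 tool y -1.23 z -0.32
63 tool y -1.26 z -0.16
70 tool y -1.27 z -0.01
77 tool y -1.27 z 0.15
84 tool y -1.24 z 0.3
91 tool y -1.19 z 0.45
98 tool y -1.13 z 0.59
105 tool y -1.05 z 0.72
```

Call:
{"api": "drive_tool", "payload": {"angular": [[0, 0, 0], [0, 0, 0], [0, 0, 0], [0, 0, 0], [0, 0, 0], [0, 0, 0], [0, 0, 0], [0, 0, 0], [0, 0, 0], [0, 0, 0], [0, 0, 0], [0, 0, 0], [0, 0, 0], [0, 0, 0]], "delta_pos": [[0, -0.57, -1.14], [0, -0.71, -1.06], [0, -0.83, -0.97], [0, -0.94, -0.86], [0, -1.04, -0.74], [0, -1.12, -0.61], [0, -1.19, -0.47], [0, -1.23, -0.32], [0, -1.26, -0.16], [0, -1.27, 0], [0, -1.27, 0.15], [0, -1.24, 0.3], [0, -1.19, 0.45], [0, -1.13, 0.59]], "gripper": [0, 0, 0, 0, 0, 0, 0, 0, 0, 0, 0, 0, 0, 0]}}

```text
time_s: 7.6
tool_pos: [0.5246, 0.3442, 0.1246]
tool_rot: [-179.9, -0.1, -1.1]
force: [5.3, -1.1, 1.5]
grip_width: 0.0079
grasp_force: 8.0
```

Run:
```python
from h import *
o=st()
g=o['tool_pos']+[0,0,.005]
print('lid',156.9-np.degrees(np.arctan2(g[2]-.038,g[1]-.2907)))
p=eyes.read_camera('scene'); save(p,'lid1.png')
```

```text
t 7.6 pos [0.5246 0.3442 0.1246] rot [-1.7992e+02 -8.0000e-02 -1.1500e+00] F [ 5.3 -1.1  1.5] w 0.0079 g 8.0 q7 -138.1
lid 97.17319792418718
```

View pics/lid1.png

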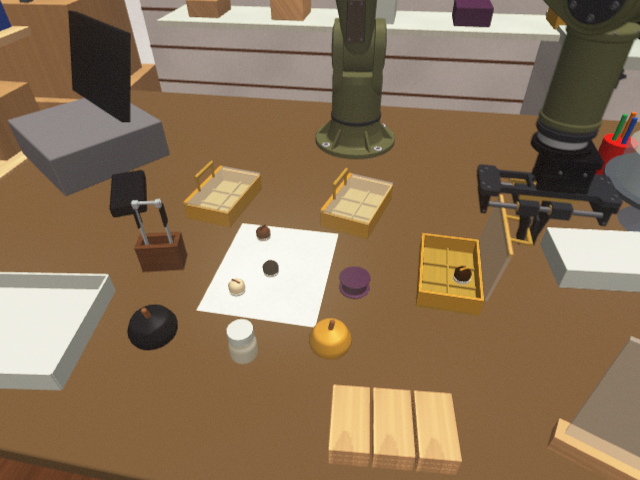

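Call:
{"api": "drive_tool", "payload": {"angular": [[0, 0, 0], [0, 0, 0], [0, 0, 0], [0, 0, 0], [0, 0, 0], [0, 0, 0], [0, 0, 0], [0, 0, 0], [0, 0, 0], [0, 0, 0], [0, 0, 0], [0, 0, 0], [0, 0, 0]], "delta_pos": [[0, -0.5, 0.34], [0, -0.55, 0.38], [0, -0.3, 0.3], [0, 0, 0], [0, 0, 0], [0, 0, 0], [0, 0, -1], [0, 0, -2], [0, 0, -3], [0, 0, -3], [0, 0, -3], [0, 0, 0], [0, 0, 0]], "gripper": [0, 0, 0, 2.4, 2.4, 2.4, 2.4, 2.4, 2.4, 2.4, 2.4, 2.4, 2.4]}}

```text
time_s: 8.95
tool_pos: [0.5242, 0.3562, 0.236]
tool_rot: [-180.0, -0.1, -1.2]
force: [-0.5, 0.1, -0.3]
grip_width: 0.0239
grasp_force: 0.0
```

Run:
```python
from h import *
o=st()
p=eyes.read_camera('scene'); t=eyes.read_camera('top')
a=p['pixels'][180:330,400:600,::-1]; b=t['pixels'][190:340,90:290,::-1]
cv2.imwrite('pics/lid2.png',np.hstack([cv2.resize(x,(400,300),interpolation=cv2.INTER_CUBIC) for x in (a,b)]))
to(.55,0,.26,15.9)
```

```text
t 8.95 pos [0.5242 0.3562 0.236 ] rot [-1.7996e+02 -8.0000e-02 -1.1600e+00] F [-0.5  0.1 -0.3] w 0.0239 g 0.0 q7 -136.9
turn [ 0.001   0.0015 -0.2978]
shift cm [-7.2  34.91 -2.61]
```

View pics/lid2.png

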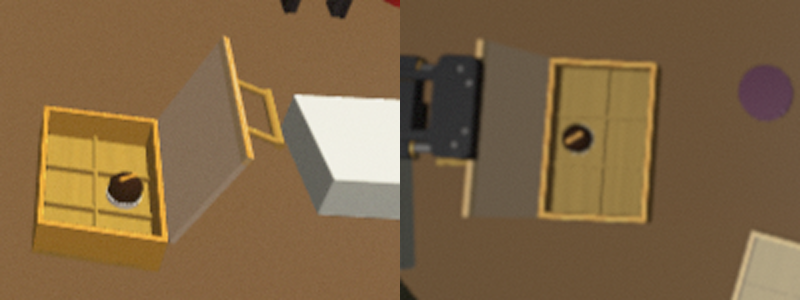

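Call:
{"api": "drive_tool", "payload": {"angular": [[0, 0, 0], [0, 0, 0], [0, 0, 0], [0, 0, 0], [0, 0, 0], [0, 0, 0], [0, 0, 0], [0, 0, 0], [0, 0, 0], [0, 0, 0], [0, 0, 0], [0, 0, 0], [0, 0, 0], [0, 0, 0], [0, 0, 0], [0, 0, 0], [0, 0, 0], [0, 0, -0.1], [0, 0, -0.1], [0, 0, -0.1]], "delta_pos": [[0.36, 3.85, -0.2], [0.36, 3.85, -0.2], [0.36, 3.85, -0.2], [0.36, 3.85, -0.2], [0.36, 3.85, -0.2], [0.36, 3.85, -0.2], [0.36, 3.85, -0.2], [0.36, 3.85, -0.2], [0.36, 3.85, -0.2], [0.36, 3.85, -0.2], [0.36, 3.85, -0.2], [0.36, 3.85, -0.2], [0.36, 3.85, -0.2], [0.36, 3.85, -0.2], [0.36, 3.85, 0], [0.36, 3.85, 0], [0.36, 3.85, 0], [0, 0, 0], [0, 0, 0], [0, 0, 0]], "gripper": [2.4, 2.4, 2.4, 2.4, 4, 5, 6, 7, 7, 7, 7, 7, 7, 7, 7, 7, 7, 7, 7, 7]}}

```text
time_s: 11.05
tool_pos: [0.5714, -0.2997, 0.2608]
tool_rot: [-179.9, 0.1, 16.2]
force: [-0.1, -0.3, 0.0]
grip_width: 0.0702
grasp_force: 0.0
```

Run:
```python
from h import *
o=st(); to(.572,-.299,.18,15.9); to(.572,-.299,.11,15.9)
p=eyes.read_camera('scene'); t=eyes.read_camera('top')
m=mask(p,'holder',(161,255),15); 
if m is not None: print(fit([(p,m)],[HOLD],[.5735,-.2968,15.9]))
a=p['pixels'][190:280,100:220,::-1]; cv2.imwrite('pics/ton.png',cv2.resize(a,(720,540),interpolation=cv2.INTER_CUBIC))
```

```text
t 11.05 pos [ 0.5714 -0.2997  0.2608] rot [-1.7985e+02  1.3000e-01  1.6220e+01] F [-0.1 -0.3  0. ] w 0.0702 g 0.0 q7 -52.6
turn [-0.0026  0.0022  0.0057]
shift cm [ 0.08 -0.05  8.08]
turn [-0.0026  0.0022  0.0057]
shift cm [ 0.08 -0.05 15.08]
(array([ 0.5747782 , -0.29588499, 15.83370844]), np.float64(0.06868424557198027))
```

View pics/ton.png

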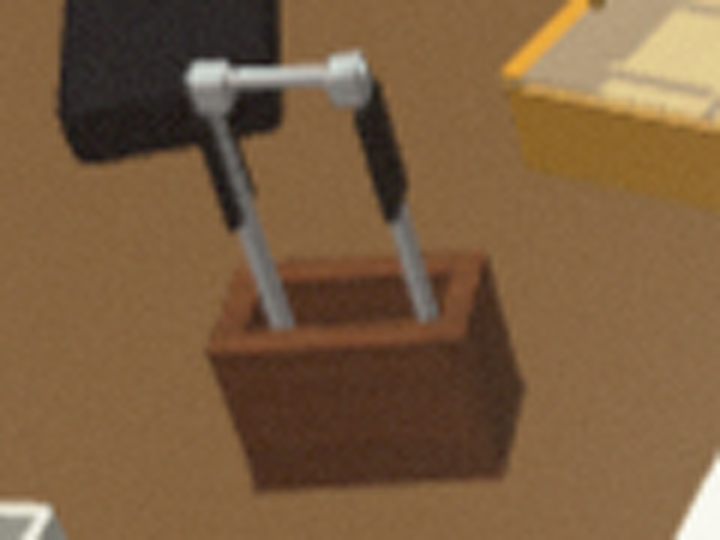

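Call:
{"api": "drive_tool", "payload": {"angular": [[0, 0, 0], [0, 0, 0], [0, 0, 0], [0, 0, 0], [0, 0, 0], [0, 0, 0], [0, 0, 0], [0, 0, 0], [0, 0, 0], [0, 0, 0], [0, 0, 0], [0, 0, 0], [0, 0, 0]], "delta_pos": [[0, 0, 3], [0, 0, 3], [0, 0, 3], [0, 0, 3], [0, 0, 2], [0, 0, 1], [0, 0, 0], [0, 0, 0], [0, 0, 0], [0, 0, 0], [0, 0, 0], [0, 0, 0], [0, 0, 0]], "gripper": [7, 7, 7, 7, 7, 7, 7, 4.6, 4.6, 4.6, 4.6, 4.6, 4.6], "squeeze": 15}}

```text
time_s: 12.5
tool_pos: [0.5725, -0.2999, 0.1133]
tool_rot: [179.9, -0.0, 16.0]
force: [-0.3, 0.3, 1.7]
grip_width: 0.0466
grasp_force: 4.8
```

Run:
```python
from h import *
o=st()
```

```text
t 12.5 pos [ 0.5725 -0.2999  0.1133] rot [ 1.7994e+02 -4.0000e-02  1.6020e+01] F [-0.3  0.3  1.7] w 0.0466 g 4.8 q7 -54.4
```

Call:
{"api": "drive_tool", "payload": {"angular": [[0, 0, 0], [0, 0, 0], [0, 0, 0], [0, 0, 0], [0, 0, 0], [0, 0, -0.129], [0, 0, -0.129], [0, 0, -0.129], [0, 0, -0.129], [0, 0, -0.129], [0, 0, -0.129], [0, 0, -0.129], [0, 0, -0.129], [0, 0, -0.129], [0, 0, -0.13], [0, 0, 0], [0, 0, 0], [0, 0, 0], [0, 0, 0], [0, 0, 0]], "delta_pos": [[0, 0, -1], [0, 0, -3], [0, 0, -3], [0, 0, -3], [0, 0, -3], [0, 0, 0], [0, 0, 0], [0, 0, 0], [0, 0, 0], [0, 0, 0], [0, 0, 0], [0, 0, 0], [0, 0, 0], [0, 0, 0], [0, 0, 0], [3.3, 0.94, 0], [3.3, 0.94, 0], [3.3, 0.94, 0], [3.3, 0.94, 0], [3.3, 0.94, 0]], "gripper": [4.6, 4.6, 4.6, 4.6, 4.6, 4.6, 4.6, 4.6, 4.6, 4.6, 4.6, 4.6, 4.6, 4.6, 4.6, 4.6, 4.6, 4.6, 4.6, 4.6]}}

```text
time_s: 14.5
tool_pos: [0.619, -0.1333, 0.2431]
tool_rot: [-180.0, 0.0, 90.0]
force: [-0.6, -0.6, -1.8]
grip_width: 0.0461
grasp_force: 4.8
```

```bash
cat >> h.py <<'E'
def chocs(ps=None):
    ps=ps or {n:eyes.read_camera(n) for n in('top','scene')}
    for n in ps:
        for r in models.cut_out(ps[n],'choc0'):
            w=onz(ps[n],r['centre'],.012)
            if r['p']>.15 and r['pixels'].sum()<600:
                x,f=fit([(ps[n],np.array(r['pixels']))],[CHOC],w[:2],yaw=False); print(n,round(r['p'],2),np.round(r['centre']),x.round(4),round(f,2))
    return ps
E
python3 - <<'E'
from h import *
o=st(); ps=chocs()
P=o['tool_pos']; Rm=R.from_euler('xyz',o['tool_rot'],degrees=True)
J=[P+Rm.apply([0,s*.021,.108]) for s in(-1,1)]+[P+Rm.apply([s*.008,t*.021,.108]) for s in(-1,1) for t in (-1,1)]
p=ps['scene']; q=proj(p,J); print(q.round(1), 'crop origin', (q[0]-[50,45]).astype(int))
c=(q[:2].mean(0)-[60,55]).astype(int)
im=cv2.resize(p['pixels'][c[1]:c[1]+90,c[0]:c[0]+120,::-1],(720,540),interpolation=cv2.INTER_CUBIC)
for a in q: cv2.circle(im,tuple(((a-c)*6).astype(int)),2,(0,255,0),-1)
cv2.imwrite('pics/hold.png',im); print(c)
E
```

```text
t 14.5 pos [ 0.619  -0.1333  0.2431] rot [-1.7997e+02  1.0000e-02  8.9980e+01] F [-0.6 -0.6 -1.8] w 0.0461 g 4.8 q7 2.1
top 0.64 [349. 241.] [ 0.5621 -0.0861] 0.11
top 0.45 [369. 293.] [ 0.4633 -0.1309] 0.05
scene 0.82 [268. 271.] [ 0.5635 -0.0862] 0.04
scene 0.7 [263. 234.] [ 0.4642 -0.13  ] 0.12
scene 0.34 [225. 218.] [ 0.4398 -0.224 ] 0.76
[[231.2 224.8]
 [222.2 240.9]
 [226.6 224.3]
 [217.4 240.3]
 [235.8 225.3]
 [227.  241.5]] crop origin [181 179]
[166 177]
```

View pics/hold.png

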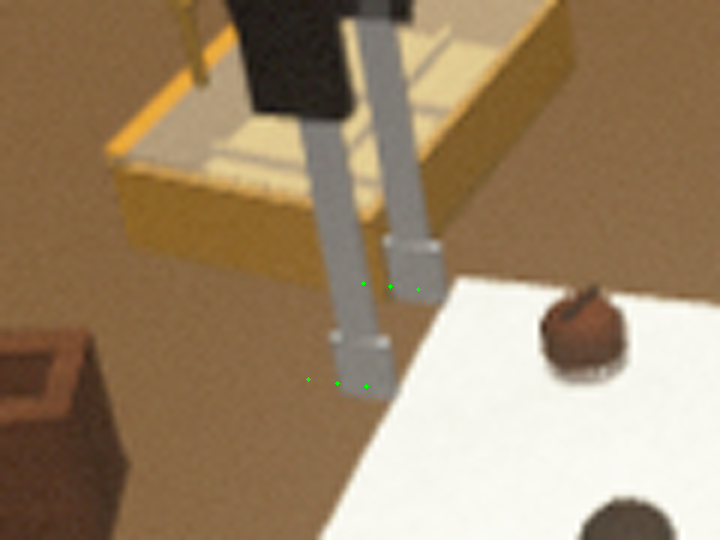

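```bash
cat > t.py <<'E'
from h import *
from scipy.optimize import least_squares
p=eyes.read_camera('scene'); o=st(); P=o['tool_pos']; Rm=R.from_euler('xyz',o['tool_rot'],degrees=True)
c=np.array([166,177])
obs=np.array([(342,392),(395,398),(332,338),(388,345),(392,297),(442,303),(385,240),(440,246)])/6.+c
def mod(v):
    L=[]
    for y in(.0221,-.019):
        for z in (0,-.02):
            for x in(-.008,.008): L.append((x,y,z))
    T=R.from_euler('y',v[2])   # tilt about tool y, pivot at TCP
    return proj(p,P+Rm.apply(T.apply(np.array(L)+[v[0],v[3],.108+v[1]])))
f=lambda v:(mod(v)-obs).ravel()
for fix in (0,1):
    g=(lambda v:np.r_[f(v),v[2]*1e3]) if fix else f
    r=least_squares(g,[0,0,0,0],x_scale=[.001,.001,.01,.001]); print(r.x.round(4),np.abs(f(r.x)).max())
    T=R.from_euler('y',r.x[2])
    q=proj(p,P+Rm.apply(T.apply(np.array([[0,.0206,.02],[0,.0206,.108]])+[r.x[0],r.x[3],r.x[1]]))); print(((q-c)*6).round())
q=proj(p,P+Rm.apply(np.array([[x,.023,.014] for x in (-.0095,.0095)]+[[x,.038,.014] for x in (-.0095,.0095)]))); print('finger',((q-c)*6).round())
E
python3 t.py
```

```text
t 14.75 pos [ 0.6189 -0.1352  0.2428] rot [-1.7997e+02  6.0000e-02  9.0000e+01] F [ 0.1  0.  -1.4] w 0.0459 g 4.8 q7 2.3
[ 0.0104  0.0092 -0.0347 -0.0084] 0.7559664834117541
[[331. 121.]
 [370. 392.]]
[ 0.0064  0.01   -0.     -0.009 ] 0.8287563070301758
[[321. 120.]
 [371. 392.]]
finger [[232.  85.]
 [306.  92.]
 [208. 119.]
 [283. 127.]]
```

The arm was still overshooting when that picture was taken, so I'll retake it now that it has settled.

Run:
```python
from h import *
p=eyes.read_camera('scene');p=eyes.read_camera('scene'); o=st()
P=o['tool_pos']; Rm=R.from_euler('xyz',o['tool_rot'],degrees=True)
J=[P+Rm.apply([s*.008,t,.108]) for t in (-.019,.0221) for s in(-1,1) ]+list(P+Rm.apply(np.array([[-.0095,.038,.014],[.0095,.038,.014],[.0095,.023,.014]])))
q=proj(p,J); c=np.array([166,177])
im=cv2.resize(p['pixels'][c[1]:c[1]+90,c[0]:c[0]+120,::-1],(720,540),interpolation=cv2.INTER_CUBIC)
for a in q: cv2.circle(im,tuple(((a-c)*6+3).astype(int)),2,(0,255,0),-1)
cv2.imwrite('pics/hold2.png',im)
```

```text
t 14.85 pos [ 0.6187 -0.1365  0.2427] rot [-1.7996e+02  5.0000e-02  8.9860e+01] F [-0.9  0.1 -1.9] w 0.0462 g 4.8 q7 2.3
```

View pics/hold2.png

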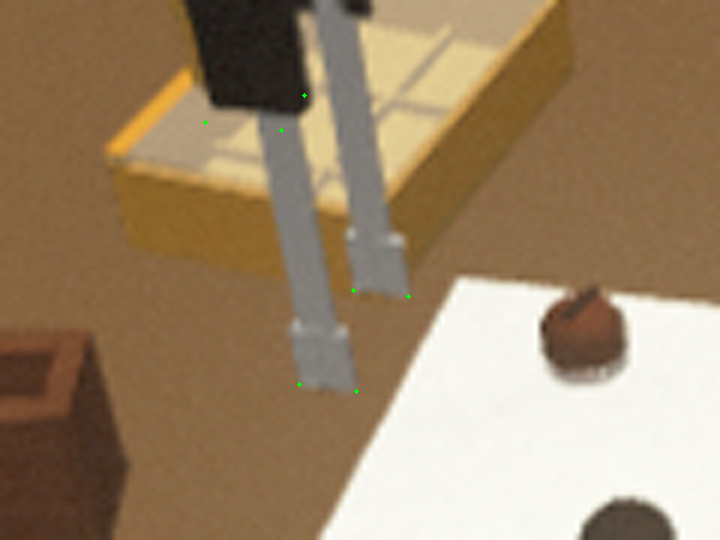

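Call:
{"api": "drive_tool", "payload": {"angular": [[0, 0, 0], [0, 0, 0], [0, 0, 0], [0, 0, 0], [0, 0, 0], [0, 0, 0], [0, 0, 0]], "delta_pos": [[0.3, 0.1, 2], [0, 0, 3], [0, 0, 3], [0, 0, 2], [0, 0, 0], [0, 0, 0], [0, 0, 0]], "gripper": [4.6, 4.6, 4.6, 4.6, 4.6, 4.6, 4.6]}}

```text
time_s: 15.55
tool_pos: [0.6212, -0.1324, 0.1446]
tool_rot: [179.8, 0.0, 89.9]
force: [0.2, -0.0, -1.4]
grip_width: 0.0462
grasp_force: 4.8
```

Run:
```python
from h import *
o=st(); to(.6197,-.1336,.112)
```

```text
t 15.55 pos [ 0.6212 -0.1324  0.1446] rot [1.7985e+02 5.0000e-02 8.9940e+01] F [ 0.2 -0.  -1.4] w 0.0462 g 4.8 q7 0.2
shift cm [-0.12 -0.16  3.26]
```

Call:
{"api": "drive_tool", "payload": {"angular": [[0, 0, 0], [0, 0, 0], [0, 0, 0], [0, 0, 0], [0, 0, 0], [0, 0, 0], [0, 0, 0], [0, 0, 0], [0, 0, 0]], "delta_pos": [[-0.1, -0.15, 0], [0, 0, 1.2], [0, 0, 1.2], [0, 0, 0.8], [0, 0, 0], [0, 0, 0], [0, 0, 0], [0, 0, 0], [0, 0, 0]], "gripper": [4.6, 4.6, 4.6, 4.6, 4.6, 3.4, 3.4, 3.4, 3.4]}}

```text
time_s: 16.45
tool_pos: [0.6188, -0.1327, 0.111]
tool_rot: [180.0, 0.0, 90.0]
force: [-0.8, -0.8, -1.8]
grip_width: 0.037
grasp_force: 15.0
```

Run:
```python
from h import *
o=st()
```

```text
t 16.45 pos [ 0.6188 -0.1327  0.111 ] rot [1.7998e+02 1.0000e-02 9.0000e+01] F [-0.8 -0.8 -1.8] w 0.037 g 15.0 q7 -0.4
```

Call:
{"api": "drive_tool", "payload": {"angular": [[0, 0, 0], [0, 0, 0], [0, 0, 0], [0, 0, 0], [0, 0, 0], [0, 0, 0], [0, 0, 0], [0, 0, 0], [0, 0, 0], [0, 0, 0], [0, 0, 0], [0, 0, 0], [0, 0, 0], [0, 0, 0], [0, 0, 0], [0, 0, 0], [0, 0, 0], [0, 0, 0], [0, 0, 0]], "delta_pos": [[0, 0, -1], [0, 0, -2], [0, 0, -3], [0, 0, -3], [1, -0.1, 0], [2, -0.3, 0], [3, -0.4, 0], [4, -0.6, 0], [4, -0.6, 0], [4, -0.6, 0], [4, -0.6, 0], [4, -0.6, 0], [4, -0.6, 0], [2.5, -0.4, 0], [1.5, -0.1, 0], [0.5, 0, 0], [0, 0, 0], [0, 0, 0], [0, 0, 0]], "gripper": [3.4, 3.4, 3.4, 3.4, 3.4, 3.4, 3.4, 3.4, 3.4, 3.4, 3.4, 3.4, 3.4, 3.4, 3.4, 3.4, 3.4, 3.4, 3.4]}}

```text
time_s: 18.35
tool_pos: [0.5703, 0.2103, 0.2005]
tool_rot: [-180.0, 0.1, 89.8]
force: [0.3, 0.2, -1.4]
grip_width: 0.0372
grasp_force: 15.0
```

Run:
```python
from h import *
o=st(); to(.5707,.2127,.1185,88.9)
p=eyes.read_camera('scene')
c=np.array([410,190]); im=cv2.resize(p['pixels'][c[1]:c[1]+120,c[0]:c[0]+160,::-1],(640,480),interpolation=cv2.INTER_CUBIC); cv2.imwrite('pics/pl1.png',im)
chocs({'top':eyes.read_camera('top')})
```

```text
t 18.35 pos [0.5703 0.2103 0.2005] rot [-1.7999e+02  6.0000e-02  8.9830e+01] F [ 0.3  0.2 -1.4] w 0.0372 g 15.0 q7 -32.8
turn [-0.0002  0.0011  0.0162]
shift cm [0.25 0.04 8.2 ]
top 0.64 [345. 154.] [ 0.7557 -0.0828] 0.57
top 0.62 [369. 290.] [ 0.4633 -0.1304] 0.06
top 0.56 [349. 243.] [ 0.5622 -0.0867] 0.06
```

View pics/pl1.png

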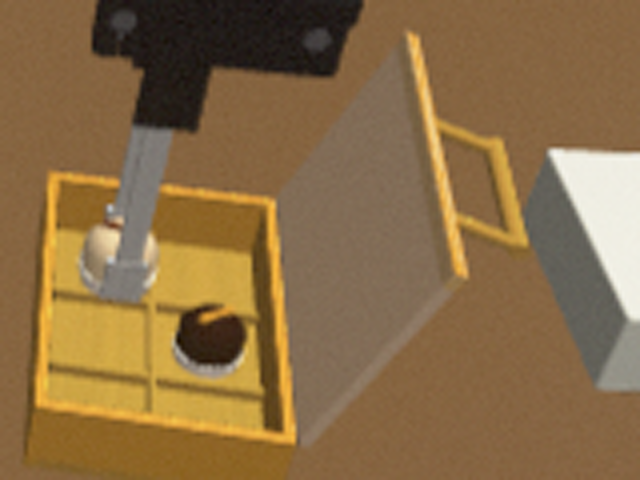

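Call:
{"api": "drive_tool", "payload": {"angular": [[0, 0, 0.016], [0, 0, 0], [0, 0, 0], [0, 0, 0], [0, 0, 0], [0, 0, 0], [0, 0, 0], [0, 0, 0]], "delta_pos": [[0.25, 0.05, 0], [0, 0, 1.5], [0, 0, 2], [0, 0, 2], [0, 0, 1.5], [0, 0, 0.5], [0, 0, 0], [0, 0, 0]], "gripper": [3.4, 3.4, 3.4, 3.4, 3.4, 3.4, 3.4, 3.4]}}

```text
time_s: 19.3
tool_pos: [0.5706, 0.2152, 0.1263]
tool_rot: [179.9, -0.0, 89.1]
force: [-0.1, 0.4, -1.0]
grip_width: 0.0371
grasp_force: 15.0
```

Run:
```python
from h import *
o=st(); to(.5707,.2127,.1172)
```

```text
t 19.3 pos [0.5706 0.2152 0.1263] rot [ 1.7994e+02 -3.0000e-02  8.9090e+01] F [-0.1  0.4 -1. ] w 0.0371 g 15.0 q7 -36.0
shift cm [-0.25  0.01  0.91]
```

Call:
{"api": "drive_tool", "payload": {"angular": [[0, 0, 0], [0, 0, 0], [0, 0, 0], [0, 0, 0], [0, 0, 0], [0, 0, 0], [0, 0, 0], [0, 0, 0]], "delta_pos": [[-0.2, 0, 0.3], [0, 0, 0.3], [0, 0, 0.25], [0, 0, 0], [0, 0, 0], [0, 0, 0], [0, 0, 0], [0, 0, 0]], "gripper": [3.4, 3.4, 3.4, 3.4, 3.4, 4, 4.4, 4.4]}}

```text
time_s: 20.1
tool_pos: [0.5701, 0.2129, 0.1173]
tool_rot: [180.0, 0.0, 89.1]
force: [-0.3, 0.4, -1.0]
grip_width: 0.0433
grasp_force: 5.3
```

Run:
```python
from h import *
o=st(); to(.5628,-.0866,.2,88.9)
```

```text
t 20.1 pos [0.5701 0.2129 0.1173] rot [179.99   0.    89.09] F [-0.3  0.4 -1. ] w 0.0433 g 5.3 q7 -36.0
turn [0.0001 0.     0.0033]
shift cm [-29.96  -0.16  -8.27]
```

Call:
{"api": "drive_tool", "payload": {"angular": [[0, 0, 0], [0, 0, 0], [0, 0, 0], [0, 0, 0], [0, 0, 0], [0, 0, 0], [0, 0, 0], [0, 0, 0], [0, 0, 0], [0, 0, 0], [0, 0, 0], [0, 0, 0], [0, 0, 0], [0, 0, 0], [0, 0, 0], [0, 0, 0], [0, 0, 0], [0, 0, 0], [0, 0, 0]], "delta_pos": [[0, 0, -0.7], [0, 0, -1.3], [0, 0, -2], [0, 0, -2.5], [0, 0, -2], [-1, 0, 0], [-2, 0, 0], [-3, 0, 0], [-4, 0, 0], [-4, 0, 0], [-4, 0, 0], [-4, 0, 0], [-3, 0, 0], [-2.5, -0.1, 0], [-1.5, -0.1, 0], [-1, 0, 0], [0, 0, 0], [0, 0, 0], [0, 0, 0]], "gripper": [4.6, 4.6, 4.6, 4.6, 4.6, 4.6, 4.6, 4.6, 4.6, 4.6, 4.6, 4.6, 4.6, 4.6, 4.6, 4.6, 4.6, 4.6, 4.6]}}

```text
time_s: 22.0
tool_pos: [0.5635, -0.0851, 0.2023]
tool_rot: [180.0, -0.0, 89.2]
force: [-0.3, -0.9, -1.2]
grip_width: 0.0463
grasp_force: 4.8
```

Run:
```python
from h import *
ps=chocs(); o=st(); to(.5628,-.0866,.112)
p=ps['scene']; m=mask(p,'boxed0',(445,265),30)
for r in models.search_frame(p,'boxed0'): print(r['p'],r['centre'],onz(p,r['centre'],.018))
c=np.array([410,190]); im=cv2.resize(p['pixels'][c[1]:c[1]+120,c[0]:c[0]+160,::-1],(640,480),interpolation=cv2.INTER_CUBIC); cv2.imwrite('pics/pl2.png',im)
```

```text
top 0.74 [204. 230.] [0.582  0.2195] 0.06
scene 0.48 [269. 272.] [ 0.5629 -0.0861] 0.07
scene 0.41 [440. 288.] [0.5563 0.2235] 0.64
t 22.2 pos [ 0.5634 -0.0862  0.2023] rot [ 1.800e+02 -1.000e-02  8.917e+01] F [ 0.2  0.3 -1. ] w 0.0463 g 4.8 q7 -0.5
shift cm [-0.05 -0.06  9.03]
0.72 [357.3, 282.2] [0.57684498 0.07865899 0.018     ]
0.67 [459.7, 273.5] [0.52194558 0.25829558 0.018     ]
```

View pics/pl2.png

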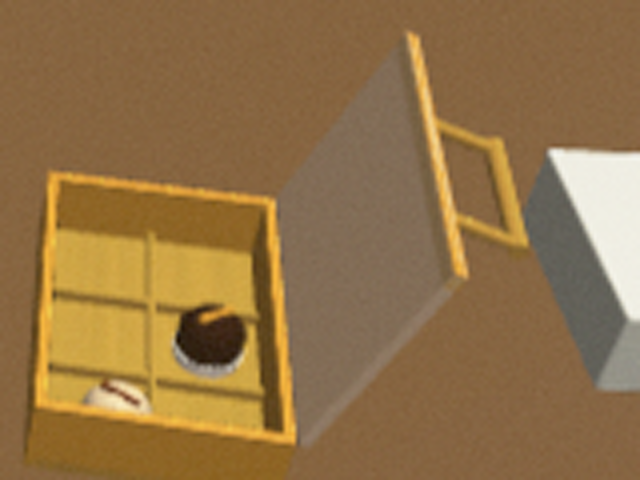

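Call:
{"api": "drive_tool", "payload": {"angular": [[0, 0, 0], [0, 0, 0], [0, 0, 0], [0, 0, 0], [0, 0, 0], [0, 0, 0], [0, 0, 0], [0, 0, 0], [0, 0, 0], [0, 0, 0], [0, 0, 0], [0, 0, 0]], "delta_pos": [[0, -0.05, 1.5], [0, 0, 2.5], [0, 0, 2], [0, 0, 1.5], [0, 0, 1], [0, 0, 0.5], [0, 0, 0.1], [0, 0, 0], [0, 0, 0], [0, 0, 0], [0, 0, 0], [0, 0, 0]], "gripper": [4.6, 4.6, 4.6, 4.6, 4.6, 4.6, 4.6, 4.6, 3.4, 3.4, 3.4, 3.4]}}

```text
time_s: 23.5
tool_pos: [0.5632, -0.0871, 0.1119]
tool_rot: [179.9, 0.0, 89.1]
force: [-1.2, 0.3, 2.0]
grip_width: 0.0372
grasp_force: 15.0
```

Run:
```python
from h import *
o=st(); to(.5207,.2137,.2)
```

```text
t 23.5 pos [ 0.5632 -0.0871  0.1119] rot [1.7995e+02 2.0000e-02 8.9080e+01] F [-1.2  0.3  2. ] w 0.0372 g 15.0 q7 -3.0
shift cm [30.01 -4.72 -8.83]
```

Call:
{"api": "drive_tool", "payload": {"angular": [[0, 0, 0], [0, 0, 0], [0, 0, 0], [0, 0, 0], [0, 0, 0], [0, 0, 0], [0, 0, 0], [0, 0, 0], [0, 0, 0], [0, 0, 0], [0, 0, 0], [0, 0, 0], [0, 0, 0], [0, 0, 0], [0, 0, 0], [0, 0, 0], [0, 0, 0], [0, 0, 0], [0, 0, 0]], "delta_pos": [[0, 0, -1], [0, 0, -2], [0, 0, -3], [0, 0, -3], [1, -0.2, 0], [2, -0.4, 0], [3, -0.5, 0], [4, -0.6, 0], [4, -0.6, 0], [4, -0.6, 0], [4, -0.6, 0], [3, -0.5, 0], [2.5, -0.4, 0], [1.5, -0.2, 0], [1, -0.1, 0], [0, 0, 0], [0, 0, 0], [0, 0, 0], [0, 0, 0]], "gripper": [3.4, 3.4, 3.4, 3.4, 3.4, 3.4, 3.4, 3.4, 3.4, 3.4, 3.4, 3.4, 3.4, 3.4, 3.4, 3.4, 3.4, 3.4, 3.4]}}

```text
time_s: 25.4
tool_pos: [0.521, 0.2124, 0.2011]
tool_rot: [-180.0, 0.0, 89.0]
force: [-0.1, 0.0, -2.0]
grip_width: 0.0372
grasp_force: 15.0
```

Run:
```python
from h import *
o=st(); to(.5207,.2137,.118)
```

```text
t 25.4 pos [0.521  0.2124 0.2011] rot [-1.800e+02  4.000e-02  8.897e+01] F [-0.1  0.  -2. ] w 0.0372 g 15.0 q7 -33.7
shift cm [ 0.14 -0.03  8.31]
```

Call:
{"api": "drive_tool", "payload": {"angular": [[0, 0, 0], [0, 0, 0], [0, 0, 0], [0, 0, 0], [0, 0, 0], [0, 0, 0], [0, 0, 0], [0, 0, 0], [0, 0, 0], [0, 0, 0], [0, 0, 0]], "delta_pos": [[0.1, 0, 1.5], [0, 0, 2], [0, 0, 2], [0, 0, 1.5], [0, 0, 0.8], [0, 0, 0.4], [0, 0, 0.1], [0, 0, 0], [0, 0, 0], [0, 0, 0], [0, 0, 0]], "gripper": [3.4, 3.4, 3.4, 3.4, 3.4, 3.4, 3.4, 3.4, 4, 4.4, 4.4]}}

```text
time_s: 26.5
tool_pos: [0.5209, 0.2147, 0.1186]
tool_rot: [180.0, -0.0, 89.1]
force: [-0.2, 0.6, -2.0]
grip_width: 0.0433
grasp_force: 5.3
```

Run:
```python
from h import *
o=st(); to(.4637,-.1303,.205)
```

```text
t 26.5 pos [0.5209 0.2147 0.1186] rot [179.95  -0.    89.08] F [-0.2  0.6 -2. ] w 0.0433 g 5.3 q7 -36.8
shift cm [-34.59  -5.16  -8.64]
```

Call:
{"api": "drive_tool", "payload": {"angular": [[0, 0, 0], [0, 0, 0], [0, 0, 0], [0, 0, 0], [0, 0, 0], [0, 0, 0], [0, 0, 0], [0, 0, 0], [0, 0, 0], [0, 0, 0], [0, 0, 0], [0, 0, 0], [0, 0, 0], [0, 0, 0], [0, 0, 0], [0, 0, 0], [0, 0, 0], [0, 0, 0], [0, 0, 0]], "delta_pos": [[0, 0, -0.7], [0, 0, -1.3], [0, 0, -2], [0, 0, -2.5], [0, 0, -2], [-1.6, -0.2, 0], [-3, -0.4, 0], [-4, -0.6, 0], [-4, -0.6, 0], [-4, -0.6, 0], [-4, -0.6, 0], [-4, -0.6, 0], [-4, -0.6, 0], [-3, -0.5, 0], [-2, -0.3, 0], [-1, -0.2, 0], [0, 0, 0], [0, 0, 0], [0, 0, 0]], "gripper": [4.6, 4.6, 4.6, 4.6, 4.6, 4.6, 4.6, 4.6, 4.6, 4.6, 4.6, 4.6, 4.6, 4.6, 4.6, 4.6, 4.6, 4.6, 4.6]}}

```text
time_s: 28.4
tool_pos: [0.4636, -0.1288, 0.2035]
tool_rot: [180.0, -0.0, 89.2]
force: [0.2, 0.9, -0.9]
grip_width: 0.0463
grasp_force: 4.8
```

Run:
```python
from h import *
ps=chocs(); o=st(); to(.4637,-.1303,.112)
a=[cv2.resize(ps[n]['pixels'][c[1]:c[1]+120,c[0]:c[0]+160,::-1],(400,300),interpolation=cv2.INTER_CUBIC) for n,c in (('scene',(410,190)),('top',(110,200)))]
b=[cv2.resize(ps[n]['pixels'][c[1]:c[1]+120,c[0]:c[0]+160,::-1],(400,300),interpolation=cv2.INTER_CUBIC) for n,c in (('scene',(180,190)),('top',(280,200)))]
cv2.imwrite('pics/pl3.png',np.vstack([np.hstack(a),np.hstack(b)]))
```

```text
top 0.72 [203. 232.] [0.5813 0.2211] 0.13
top 0.47 [202. 258.] [0.5239 0.2159] 0.07
scene 0.54 [435. 276.] [0.5172 0.2162] 0.1
scene 0.51 [263. 238.] [ 0.4649 -0.1304] 0.09
scene 0.4 [440. 287.] [0.5507 0.2236] 0.72
t 28.6 pos [ 0.4633 -0.1297  0.2033] rot [-180.      0.     89.17] F [ 0.1 -0.2 -1.1] w 0.0461 g 4.8 q7 11.9
shift cm [-0.06  0.04  9.13]
```

View pics/pl3.png

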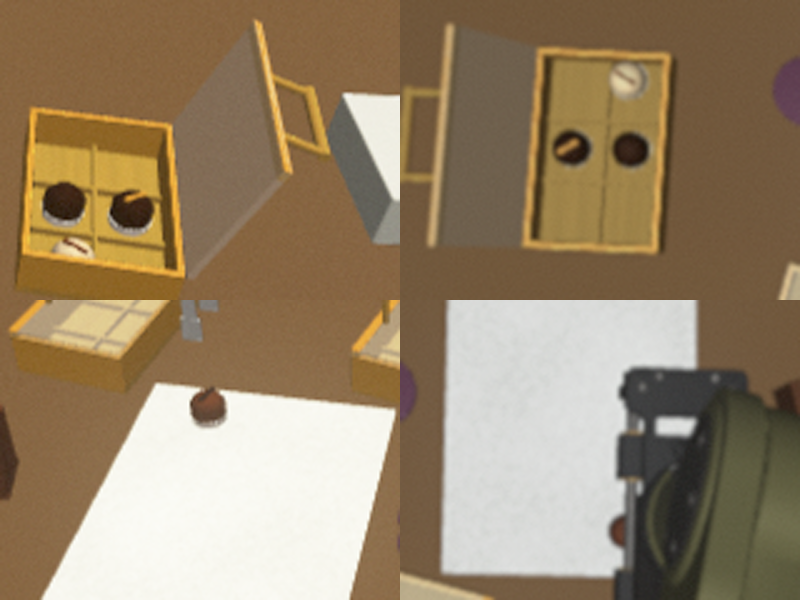

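Call:
{"api": "drive_tool", "payload": {"angular": [[0, 0, 0], [0, 0, 0], [0, 0, 0], [0, 0, 0], [0, 0, 0], [0, 0, 0], [0, 0, 0], [0, 0, 0], [0, 0, 0], [0, 0, 0], [0, 0, 0], [0, 0, 0]], "delta_pos": [[-0.05, 0.05, 1.5], [0, 0, 2.5], [0, 0, 2], [0, 0, 1.5], [0, 0, 1], [0, 0, 0.5], [0, 0, 0.1], [0, 0, 0], [0, 0, 0], [0, 0, 0], [0, 0, 0], [0, 0, 0]], "gripper": [4.6, 4.6, 4.6, 4.6, 4.6, 4.6, 4.6, 4.6, 3.4, 3.4, 3.4, 3.4]}}

```text
time_s: 29.8
tool_pos: [0.464, -0.1311, 0.1129]
tool_rot: [179.9, 0.0, 89.1]
force: [-0.3, 0.2, 1.6]
grip_width: 0.0369
grasp_force: 15.0
```

Run:
```python
from h import *
o=st(); to(.4707,.2147,.2)
```

```text
t 29.8 pos [ 0.464  -0.1311  0.1129] rot [1.7995e+02 3.0000e-02 8.9090e+01] F [-0.3  0.2  1.6] w 0.0369 g 15.0 q7 9.2
shift cm [34.58  0.12 -8.73]
```

Call:
{"api": "drive_tool", "payload": {"angular": [[0, 0, 0], [0, 0, 0], [0, 0, 0], [0, 0, 0], [0, 0, 0], [0, 0, 0], [0, 0, 0], [0, 0, 0], [0, 0, 0], [0, 0, 0], [0, 0, 0], [0, 0, 0], [0, 0, 0], [0, 0, 0], [0, 0, 0], [0, 0, 0], [0, 0, 0], [0, 0, 0], [0, 0, 0]], "delta_pos": [[0, 0, -1], [0, 0, -2], [0, 0, -3], [0, 0, -2.8], [1.5, 0, 0], [3, 0, 0], [4, 0, 0], [4, 0, 0], [4, 0, 0], [4, 0, 0], [4, 0, 0], [4, 0, 0], [3, 0.1, 0], [2, 0, 0], [1, 0, 0], [0, 0, 0], [0, 0, 0], [0, 0, 0], [0, 0, 0]], "gripper": [3.4, 3.4, 3.4, 3.4, 3.4, 3.4, 3.4, 3.4, 3.4, 3.4, 3.4, 3.4, 3.4, 3.4, 3.4, 3.4, 3.4, 3.4, 3.4]}}

```text
time_s: 31.7
tool_pos: [0.4704, 0.2125, 0.2001]
tool_rot: [180.0, 0.0, 89.0]
force: [-0.9, -1.0, -1.3]
grip_width: 0.0374
grasp_force: 15.0
```

Run:
```python
from h import *
o=st(); to(.4707,.2147,.1192)
```

```text
t 31.7 pos [0.4704 0.2125 0.2001] rot [1.800e+02 5.000e-02 8.895e+01] F [-0.9 -1.  -1.3] w 0.0374 g 15.0 q7 -32.8
shift cm [0.22 0.02 8.09]
```

Call:
{"api": "drive_tool", "payload": {"angular": [[0, 0, 0], [0, 0, 0], [0, 0, 0], [0, 0, 0], [0, 0, 0], [0, 0, 0], [0, 0, 0], [0, 0, 0], [0, 0, 0], [0, 0, 0], [0, 0, 0]], "delta_pos": [[0.1, 0, 1.5], [0, 0, 2], [0, 0, 2], [0, 0, 1.5], [0, 0, 0.7], [0, 0, 0.3], [0, 0, 0.1], [0, 0, 0], [0, 0, 0], [0, 0, 0], [0, 0, 0]], "gripper": [3.4, 3.4, 3.4, 3.4, 3.4, 3.4, 3.4, 3.4, 4, 4.4, 4.4]}}

```text
time_s: 32.8
tool_pos: [0.4704, 0.215, 0.1196]
tool_rot: [180.0, 0.0, 89.1]
force: [0.3, 0.2, -1.6]
grip_width: 0.0432
grasp_force: 5.3
```

Run:
```python
from h import *
o=st(); to(.5725,-.2999,.27);
```

```text
t 32.8 pos [0.4704 0.215  0.1196] rot [179.96   0.    89.08] F [ 0.3  0.2 -1.6] w 0.0432 g 5.3 q7 -37.0
shift cm [-51.32  11.05 -15.03]
```

Call:
{"api": "drive_tool", "payload": {"angular": [[0, 0, 0], [0, 0, 0], [0, 0, 0], [0, 0, 0], [0, 0, 0], [0, 0, 0], [0, 0, 0], [0, 0, 0], [0, 0, 0], [0, 0, 0], [0, 0, 0], [0, 0, 0], [0, 0, 0], [0, 0, 0], [0, 0, 0], [0, 0, 0], [0, 0, 0], [0, 0, 0], [0, 0, 0], [0, 0, 0]], "delta_pos": [[0, 0, -0.7], [0, 0, -1.3], [0, 0, -2], [0, 0, -3], [0, 0, -3], [0, 0, -3], [0, 0, -2], [-3, 0.65, 0], [-4.2, 0.9, 0], [-4.2, 0.9, 0], [-4.2, 0.9, 0], [-4.2, 0.9, 0], [-4.2, 0.9, 0], [-4.2, 0.9, 0], [-4.2, 0.9, 0], [-4.2, 0.9, 0], [-4.2, 0.9, 0], [-4.2, 0.9, 0], [-4.2, 0.9, 0], [-2, 0.5, 0]], "gripper": [4.6, 4.6, 4.6, 4.6, 4.6, 4.6, 4.6, 4.6, 4.6, 4.6, 4.6, 4.6, 4.6, 4.6, 4.6, 4.6, 4.6, 4.6, 4.6, 4.6]}}

```text
time_s: 34.8
tool_pos: [0.5717, -0.3043, 0.2699]
tool_rot: [180.0, 0.1, 88.8]
force: [-0.3, 0.1, -0.8]
grip_width: 0.0463
grasp_force: 4.8
```

Call:
{"api": "drive_tool", "payload": {"angular": [[0, 0, 0.128], [0, 0, 0.128], [0, 0, 0.128], [0, 0, 0.128], [0, 0, 0.128], [0, 0, 0.128], [0, 0, 0.128], [0, 0, 0.128], [0, 0, 0.128], [0, 0, 0.128], [0, 0, 0], [0, 0, 0], [0, 0, 0]], "delta_pos": [[0, 0, 0], [0, 0, 0], [0, 0, 0], [0, 0, 0], [0, 0, 0], [0, 0, 0], [0, 0, 0], [0, 0, 0], [0, 0, 0], [0, 0, 0], [0, 0, 0], [0, 0, 0], [0, 0, 0]], "gripper": [4.6, 4.6, 4.6, 4.6, 4.6, 4.6, 4.6, 4.6, 4.6, 4.6, 4.6, 4.6, 4.6]}}

```text
time_s: 36.1
tool_pos: [0.5725, -0.2987, 0.2697]
tool_rot: [180.0, -0.0, 15.9]
force: [0.2, 0.2, -0.8]
grip_width: 0.0462
grasp_force: 4.8
```

Run:
```python
from h import *
ps={n:eyes.read_camera(n) for n in('top','scene')}; o=st(); to(.5725,-.2999,.18,16.0)
for n,c,tn in (('scene',(161,255),'scene'),('top',(450,244),'top')):
    m=mask(ps[n],'holder',c,25)
    if m is not None: print(n,fit([(ps[n],m)],[HOLD],[.5735,-.2968,15.9]))
P=o['tool_pos']; Rm=R.from_euler('xyz',o['tool_rot'],degrees=True)
J=[P+Rm.apply([s*.008,t,.108]) for t in (-.0221,.0221) for s in(-1,1)]
p=ps['scene']; c=np.array([110,140]); im=cv2.resize(p['pixels'][c[1]:c[1]+150,c[0]:c[0]+100,::-1],(400,600),interpolation=cv2.INTER_CUBIC)
for a in proj(p,J): cv2.circle(im,tuple(((a-c)*4+2).astype(int)),1,(0,255,0),-1)
a=[cv2.resize(ps[n]['pixels'][c[1]:c[1]+120,c[0]:c[0]+160,::-1],(400,300),interpolation=cv2.INTER_CUBIC) for n,c in (('scene',(410,190)),('top',(110,200)))]
cv2.imwrite('pics/ret.png',np.hstack([im,np.vstack(a)]))
```

```text
t 36.2 pos [ 0.5724 -0.2987  0.2694] rot [ 1.800e+02 -1.000e-02  1.582e+01] F [-0.1  0.3 -1. ] w 0.0461 g 4.8 q7 -52.8
turn [ 0.     -0.0001 -0.0031]
shift cm [-0.03  0.12  8.94]
scene (array([ 0.57381591, -0.2960071 , 17.40452948]), np.float64(0.03170505692348424))
top (array([ 0.5716877 , -0.29240405, 15.25280326]), np.float64(0.43420587194906257))
```

View pics/ret.png

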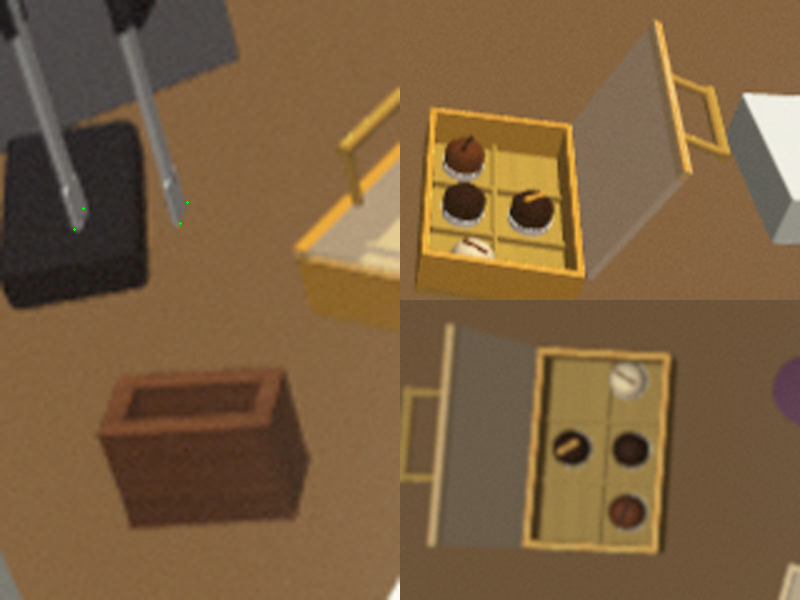

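Call:
{"api": "drive_tool", "payload": {"angular": [[0, 0, 0], [0, 0, 0], [0, 0, 0], [0, 0, 0], [0, 0, 0], [0, 0, 0], [0, 0, 0]], "delta_pos": [[0.05, 0, 2], [0, 0, 3], [0, 0, 2.5], [0, 0, 1.2], [0, 0, 0], [0, 0, 0], [0, 0, 0]], "gripper": [4.6, 4.6, 4.6, 4.6, 4.6, 4.6, 4.6]}}

```text
time_s: 37.0
tool_pos: [0.5739, -0.299, 0.1842]
tool_rot: [179.9, -0.1, 15.7]
force: [-0.3, -0.0, -0.6]
grip_width: 0.0458
grasp_force: 4.8
```

Run:
```python
from h import *
o=st(); to(.5730,-.2985,.1133,16.0)
```

```text
t 37.0 pos [ 0.5739 -0.299   0.1842] rot [ 1.7988e+02 -1.3000e-01  1.5750e+01] F [-0.3 -0.  -0.6] w 0.0458 g 4.8 q7 -53.6
turn [ 0.002  -0.0022 -0.0044]
shift cm [-0.08 -0.07  7.09]
```

Call:
{"api": "drive_tool", "payload": {"angular": [[0, 0, 0], [0, 0, 0], [0, 0, 0], [0, 0, 0], [0, 0, 0], [0, 0, 0], [0, 0, 0], [0, 0, 0]], "delta_pos": [[-0.05, -0.05, 1], [0, 0, 1.5], [0, 0, 1.5], [0, 0, 1.5], [0, 0, 1], [0, 0, 0.4], [0, 0, 0], [0, 0, 0]], "gripper": [4.6, 4.6, 4.6, 4.6, 4.6, 4.6, 4.6, 4.6]}}

```text
time_s: 37.8
tool_pos: [0.5725, -0.2984, 0.1135]
tool_rot: [180.0, -0.0, 15.8]
force: [-0.6, -1.5, -1.1]
grip_width: 0.0462
grasp_force: 4.8
```

Run:
```python
from h import *
o=st(); to(.5730,-.2985,.1133,16.0)
```

```text
t 37.8 pos [ 0.5725 -0.2984  0.1135] rot [ 1.7997e+02 -2.0000e-02  1.5750e+01] F [-0.6 -1.5 -1.1] w 0.0462 g 4.8 q7 -54.4
turn [ 0.0005 -0.0003 -0.0044]
shift cm [0.05 0.02 0.02]
```

Call:
{"api": "drive_tool", "payload": {"angular": [[0, 0, 0], [0, 0, 0], [0, 0, 0], [0, 0, 0], [0, 0, 0], [0, 0, 0], [0, 0, 0], [0, 0, 0], [0, 0, 0], [0, 0, 0], [0, 0, 0], [0, 0, 0], [0, 0, 0]], "delta_pos": [[0, 0, 0.05], [0, 0, 0], [0, 0, 0], [0, 0, 0], [0, 0, 0], [0, 0, -1], [0, 0, -2], [0, 0, -3], [0, 0, -3], [0, 0, -3], [0, 0, -3], [0, 0, 0], [0, 0, 0]], "gripper": [4.6, 5, 6, 7, 7, 7, 7, 7, 7, 7, 7, 7, 7]}}

```text
time_s: 39.1
tool_pos: [0.5727, -0.2984, 0.2643]
tool_rot: [179.9, -0.1, 15.7]
force: [0.7, -0.1, -0.6]
grip_width: 0.0699
grasp_force: 0.0
```

Run:
```python
from h import *
o=st(); 
ps={n:eyes.read_camera(n) for n in('top','scene')}; p=ps['scene']
a=[cv2.resize(ps[n]['pixels'][c[1]:c[1]+90,c[0]:c[0]+120,::-1],(400,300),interpolation=cv2.INTER_CUBIC) for n,c in (('scene',(100,190)),('top',(400,190)))]
cv2.imwrite('pics/home.png',np.hstack(a))
# lid handle at stop 1.9 rad
a=np.radians(156.9)-1.9; print('handle', .2907+.1044*np.cos(a), .038+.1044*np.sin(a), 'panel tip', .2907-.106*np.cos(1.9), .038+.106*np.sin(1.9))
to(.5246,.40,.26,-1.14); to(.5246,.2,.26,-1.14)
```

```text
t 39.1 pos [ 0.5727 -0.2984  0.2643] rot [ 1.7989e+02 -1.0000e-01  1.5750e+01] F [ 0.7 -0.1 -0.6] w 0.0699 g 0.0 q7 -53.0
handle 0.3605057384323319 0.11563065684326562 panel tip 0.3249686940875314 0.13830780929486594
turn [-0.0007  0.0013  0.2947]
shift cm [ -6.11 -69.7    0.2 ]
turn [-0.0007  0.0013  0.2947]
shift cm [ -5.71 -49.7    0.2 ]
```

View pics/home.png

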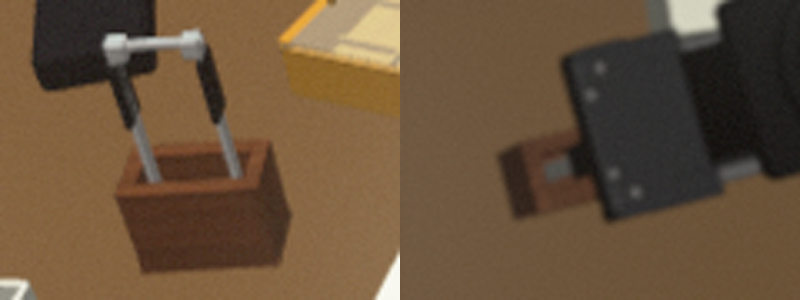

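Call:
{"api": "drive_tool", "payload": {"angular": [[0, 0, 0.098], [0, 0, 0.098], [0, 0, 0.098], [0, 0, 0], [0, 0, 0], [0, 0, 0], [0, 0, 0], [0, 0, 0], [0, 0, 0], [0, 0, 0], [0, 0, 0], [0, 0, 0], [0, 0, 0], [0, 0, 0], [0, 0, 0], [0, 0, 0], [0, 0, 0], [0, 0, 0], [0, 0, 0], [0, 0, 0]], "delta_pos": [[0, 0, 0], [0, 0, 0], [0, 0, 0], [-0.3, -3, 0], [-0.4, -4.2, 0], [-0.4, -4.2, 0], [-0.4, -4.2, 0], [-0.4, -4.2, 0], [-0.4, -4.2, 0], [-0.4, -4.2, 0], [-0.4, -4.2, 0], [-0.4, -4.2, 0], [-0.4, -4.2, 0], [-0.4, -4.2, 0], [-0.4, -4.2, 0], [-0.4, -4.2, 0], [-0.4, -4.2, 0], [-0.4, -4.2, 0], [-0.3, -2.7, 0], [-0.2, -1.4, 0]], "gripper": [7, 7, 7, 7, 6, 5, 4, 3, 2.4, 2.4, 2.4, 2.4, 2.4, 2.4, 2.4, 2.4, 2.4, 2.4, 2.4, 2.4]}}

```text
time_s: 41.2
tool_pos: [0.5189, 0.3647, 0.2612]
tool_rot: [-180.0, 0.2, -0.9]
force: [0.1, 0.3, -0.5]
grip_width: 0.0243
grasp_force: 0.0
```

Call:
{"api": "drive_tool", "payload": {"angular": [[0, 0, 0], [0, 0, 0], [0, 0, 0]], "delta_pos": [[0, 0, 0], [0, 0, 0], [0, 0, 0]], "gripper": [2.4, 2.4, 2.4]}}

```text
time_s: 41.5
tool_pos: [0.5221, 0.3594, 0.2625]
tool_rot: [179.9, -0.0, -1.3]
force: [0.3, 0.3, -0.3]
grip_width: 0.0243
grasp_force: 0.0
```

Run:
```python
from h import *
o=st(); to(.5246,.3625,.20,-1.14);to(.5246,.3625,.114,-1.14)
```

```text
t 41.5 pos [0.5221 0.3594 0.2625] rot [ 1.799e+02 -2.000e-02 -1.280e+00] F [ 0.3  0.3 -0.3] w 0.0243 g 0.0 q7 -137.1
turn [ 0.0018 -0.0003 -0.0025]
shift cm [ 0.25 -0.32  6.25]
turn [ 0.0018 -0.0003 -0.0025]
shift cm [ 0.25 -0.32 14.85]
```

Call:
{"api": "drive_tool", "payload": {"angular": [[0, 0, 0], [0, 0, 0], [0, 0, 0], [0, 0, 0], [0, 0, 0], [0, 0, 0], [0, 0, 0]], "delta_pos": [[0.2, -0.3, 2], [0, 0, 3], [0, 0, 3], [0, 0, 2], [0, 0, 0], [0, 0, 0], [0, 0, 0]], "gripper": [2.4, 2.4, 2.4, 2.4, 2.4, 2.4, 2.4]}}

```text
time_s: 42.2
tool_pos: [0.5242, 0.3648, 0.1646]
tool_rot: [-179.9, -0.1, -1.2]
force: [-0.5, 0.2, 0.5]
grip_width: 0.0239
grasp_force: 0.0
```

Run:
```python
from h import *
o=st(); to(.5246,.3620,.113,-1.14)
p=eyes.read_camera('scene'); o=st(); c=np.array([430,150]); im=cv2.resize(p['pixels'][c[1]:c[1]+120,c[0]:c[0]+160,::-1],(640,480),interpolation=cv2.INTER_CUBIC); cv2.imwrite('pics/cl.png',im)
```

```text
t 42.2 pos [0.5242 0.3648 0.1646] rot [-1.7992e+02 -1.4000e-01 -1.1600e+00] F [-0.5  0.2  0.5] w 0.0239 g 0.0 q7 -139.1
turn [-0.0013 -0.0025 -0.0004]
shift cm [0.05 0.28 5.16]
t 42.25 pos [0.524  0.365  0.1646] rot [-1.7992e+02 -1.5000e-01 -1.1500e+00] F [ 1.3 -0.8  0.1] w 0.0239 g 0.0 q7 -139.1
```

View pics/cl.png

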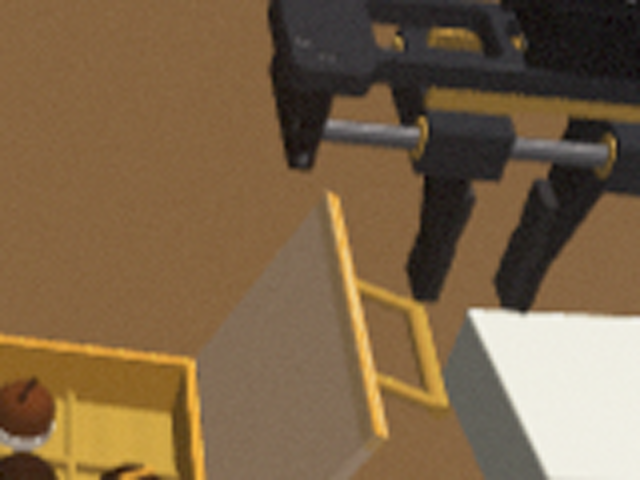

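Run:
```python
from h import *
p=eyes.read_camera('scene'); o=st(); c=np.array([430,150])
H=np.array([.52225,.29069])
for th in (1.9,1.85):
    a=np.radians(156.9)-th; y=.2907+.1044*np.cos(a); z=.038+.1044*np.sin(a)
    print(th,y,z,((proj(p,[[.5222+s,y,z] for s in(-.035,0,.035)])-c)*4+2).round())
P=o['tool_pos']
print(((proj(p,[P+[0,s,-.014] for s in (-.027,-.012,.012,.027)])-c)*4+2).round())
```

```text
t 42.3 pos [0.5239 0.3652 0.1645] rot [-1.7992e+02 -1.4000e-01 -1.1300e+00] F [ 0.8 -0.2  0.4] w 0.0239 g 0.0 q7 -139.1
1.9 0.3605057384323319 0.11563065684326562 [[410. 304.]
 [425. 356.]
 [441. 411.]]
1.85 0.3565385836973909 0.11902247155401799 [[402. 296.]
 [417. 348.]
 [433. 404.]]
[[393. 284.]
 [432. 288.]
 [497. 295.]
 [538. 299.]]
```

Call:
{"api": "drive_tool", "payload": {"angular": [[0, 0, 0], [0, 0, 0], [0, 0, 0], [0, 0, 0], [0, 0, 0], [0, 0, 0], [0, 0, 0], [0, 0, 0], [0, 0, 0], [0, 0, 0], [0, 0, 0]], "delta_pos": [[0, 0.3, 0], [0, 0, 1], [0, 0, 1.5], [0, 0, 1.5], [0, 0, 1], [0, 0, 0], [0, 0, 0], [0, 0, 0], [0, 0, 0], [0, 0, 0], [0, 0, 0]], "gripper": [2.4, 2.4, 2.4, 2.4, 2.4, 2.4, 0, 0, 0, 0, 0], "squeeze": 10}}

```text
time_s: 43.4
tool_pos: [0.5233, 0.3604, 0.1133]
tool_rot: [179.9, -0.0, -1.2]
force: [-1.3, -4.8, 4.4]
grip_width: 0.0072
grasp_force: 10.0
```

Run:
```python
from h import *
o=st(); g=o['tool_pos']+[0,0,.005]
print('lid',156.9-np.degrees(np.arctan2(g[2]-.038,g[1]-.2907)))
prev=None
r=.1044
for th in list(range(109,2,-7)):
    a=np.radians(156.9-th);p=np.array([r*np.cos(a),r*np.sin(a)])*100
    if prev is not None: print(th,[(-(p-prev)[0]).round(2),(-(p-prev)[1]).round(2)])
    prev=p
```

```text
t 43.4 pos [0.5233 0.3604 0.1133] rot [ 1.7987e+02 -2.0000e-02 -1.1500e+00] F [-1.3 -4.8  4.4] w 0.0072 g 10.0 q7 -140.1
lid 107.89301569669553
102 [np.float64(1.0), np.float64(-0.8)]
95 [np.float64(1.09), np.float64(-0.67)]
88 [np.float64(1.16), np.float64(-0.53)]
81 [np.float64(1.22), np.float64(-0.39)]
74 [np.float64(1.25), np.float64(-0.23)]
67 [np.float64(1.27), np.float64(-0.08)]
60 [np.float64(1.27), np.float64(0.08)]
53 [np.float64(1.25), np.float64(0.23)]
46 [np.float64(1.22), np.float64(0.38)]
39 [np.float64(1.16), np.float64(0.53)]
32 [np.float64(1.09), np.float64(0.66)]
25 [np.float64(1.0), np.float64(0.79)]
18 [np.float64(0.9), np.float64(0.91)]
11 [np.float64(0.78), np.float64(1.01)]
4 [np.float64(0.65), np.float64(1.1)]
```

Call:
{"api": "drive_tool", "payload": {"angular": [[0, 0, 0], [0, 0, 0], [0, 0, 0], [0, 0, 0], [0, 0, 0], [0, 0, 0], [0, 0, 0], [0, 0, 0], [0, 0, 0]], "delta_pos": [[0, 1.0, -0.8], [0, 1.09, -0.67], [0, 1.16, -0.53], [0, 1.22, -0.39], [0, 1.25, -0.23], [0, 1.27, -0.08], [0, 1.27, 0.08], [0, 1.25, 0.23], [0, 0, 0]], "gripper": [0, 0, 0, 0, 0, 0, 0, 0, 0]}}

```text
time_s: 44.3
tool_pos: [0.5208, 0.2629, 0.1358]
tool_rot: [179.8, 0.1, -1.3]
force: [-2.7, -3.1, 5.8]
grip_width: 0.0074
grasp_force: 10.0
```

Run:
```python
from h import *
o=st(); g=o['tool_pos']+[0,0,.005]
print('lid',156.9-np.degrees(np.arctan2(g[2]-.038,g[1]-.2907)),np.hypot(g[2]-.038,g[1]-.2907))
```

```text
t 44.3 pos [0.5208 0.2629 0.1358] rot [ 1.7977e+02  1.3000e-01 -1.2900e+00] F [-2.7 -3.1  5.8] w 0.0074 g 10.0 q7 -129.8
lid 51.74974128614559 0.10651627626694772
```

Call:
{"api": "drive_tool", "payload": {"angular": [[0, 0, 0], [0, 0, 0], [0, 0, 0], [0, 0, 0], [0, 0, 0], [0, 0, 0], [0, 0, 0], [0, 0, 0], [0, 0, 0]], "delta_pos": [[0, 1.22, 0.38], [0, 1.16, 0.53], [0, 1.09, 0.66], [0, 1.0, 0.79], [0, 0.9, 0.91], [0, 0.78, 1.01], [0, 0.5, 0.8], [0, 0.1, 0.2], [0, 0, 0]], "gripper": [0, 0, 0, 0, 0, 0, 0, 0, 0]}}

```text
time_s: 45.2
tool_pos: [0.5193, 0.1986, 0.0832]
tool_rot: [179.9, 0.1, -1.1]
force: [-2.4, -2.4, 1.1]
grip_width: 0.0074
grasp_force: 10.0
```

Run:
```python
from h import *
o=st(); g=o['tool_pos']+[0,0,.005]
print('lid',156.9-np.degrees(np.arctan2(g[2]-.038,g[1]-.2907)),np.hypot(g[2]-.038,g[1]-.2907))
```

```text
t 45.2 pos [0.5193 0.1986 0.0832] rot [ 1.7994e+02  9.0000e-02 -1.1100e+00] F [-2.4 -2.4  1.1] w 0.0074 g 10.0 q7 -124.0
lid 5.473739203442761 0.10489012721380599
```

Call:
{"api": "drive_tool", "payload": {"angular": [[0, 0, 0], [0, 0, 0], [0, 0, 0], [0, 0, 0], [0, 0, 0], [0, 0, 0], [0, 0, 0], [0, 0, 0], [0, 0, 0], [0, 0, 0], [0, 0, 0], [0, 0, 0], [0, 0, 0], [0, 0, 0], [0, 0, 0], [0, 0, 0]], "delta_pos": [[0, 0.15, 0.25], [0, 0.15, 0.25], [0, 0.05, 0.1], [0, 0, 0], [0, 0, 0], [0, 0, 0], [0, 0, 0], [0, 0, -1], [0, 0, -2], [0, 0, -3], [0, 0, -4], [0, 0, -4], [0, 0, -3], [0, 4, 0], [0, 4, 0], [0, 0, 0]], "gripper": [0, 0, 0, 0, 2, 4, 4, 4, 4, 4, 4, 4, 4, 4, 4, 4]}}

```text
time_s: 46.8
tool_pos: [0.5195, 0.1089, 0.249]
tool_rot: [179.8, -0.1, -1.6]
force: [1.0, -0.4, -0.8]
grip_width: 0.0401
grasp_force: 0.0
```

Call:
{"api": "drive_tool", "payload": {"angular": [[0, 0, 0], [0, 0, 0], [0, 0, 0], [0, 0, 0], [0, 0, 0], [0, 0, 0]], "delta_pos": [[0, 4, 0], [0, 4, 0], [0, 4, 0], [0, 2, 0], [0, 0, 0], [0, 0, 0]], "gripper": [4, 4, 4, 4, 4, 4]}}

```text
time_s: 47.4
tool_pos: [0.5159, -0.0234, 0.2485]
tool_rot: [-180.0, -0.1, -1.1]
force: [-0.2, 0.2, 0.3]
grip_width: 0.0403
grasp_force: 0.0
```

Run:
```python
from h import *
o=st(); p=eyes.read_camera('scene'); t=eyes.read_camera('top')
P=proj(p,[[.5222+s,.1947,.079] for s in(-.035,.035)]); print('pred handle',P.round(1))
im=p['pixels'][:,:,::-1]
a=cv2.resize(im[150:390,100:540],(660,360)); s=cv2.resize(t['pixels'][200:320,110:270,::-1],(320,240)); s2=cv2.resize(im[200:320,390:550],(320,240),interpolation=cv2.INTER_CUBIC)
cv2.imwrite('pics/end.png',np.vstack([np.hstack([s,s2,np.zeros((240,20,3),np.uint8)]),a]))
```

```text
t 47.4 pos [ 0.5159 -0.0234  0.2485] rot [-1.7997e+02 -7.0000e-02 -1.1000e+00] F [-0.2  0.2  0.3] w 0.0403 g 0.0 q7 -92.4
pred handle [[428.9 231.6]
 [428.8 257.2]]
```

View pics/end.png

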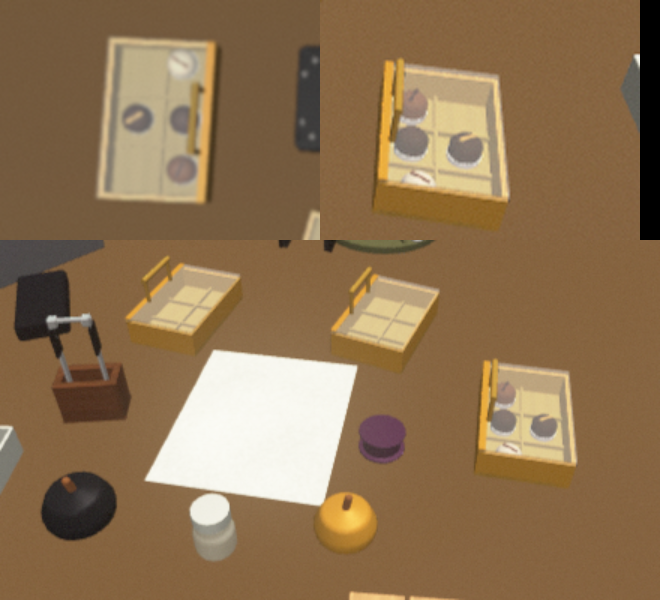

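The lid is shut with its handle where predicted (column ≈429, rows 231–257 in the scene view). All three chocolates are in their own cells beside the boxed one, the tongs stand in their holder, and the other things are where they were.

```bash
python3 -c "
from cell import env
print(env.sign_off())"
```

```text
the job is handed in; nothing more can be done
None
```

The job is handed in at about 47 s of the 210 s allowed: all three loose chocolates are upright in their own cells, the tongs stand home in their holder, and the lid is shut; no verdict was returned.

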